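# Clean down the downdraft sanding box

## Robot

A 6-joint arm with a two-finger parallel gripper is mounted at the origin on the work surface. World frame = base frame: x ahead of the robot, y to its left, z up, the work surface at z = 0. Lengths are in m, angles in rad, forces in N, time in s.
With the tool pointing down it reaches from about 0.425 to 0.95 m from the base axis. Payload 3.5 kg.
Tool frame: the origin (TCP) lies midway between the tips of the shut fingers; the grasp point (between the pads) lies 19 mm behind it (r.grip_depth is the z of the grasp point in the tool frame, in m); z points along the fingers, y is the line along which they close (so a half turn about z gives the same grasp; the last joint's range is limited). The gripper opens to 85 mm and grips with 20 to 120 N. Pads are 22 mm wide; open, the fingers measure 114 mm over their backs; the gripper's body (76 mm by 85 mm) begins 54 mm behind the grasp point. The pads swing forward as they close: fully open they stand 13 mm farther back than shut.
Start: joints at [-0.15, 0.286, 1.577, -0, 1.279, -0.15], TCP at [0.675, 0, 0.231] pointing down, gripper open.
Joint ranges: [-2.77, 2.77], [-0.9, 2.22], [0.21, 2.48], [-1.53, 4.67], [0.24, 2.81], [-2.84, 2.84]. Speed limits (rad/s): [2.79, 2.79, 3.14, 3.14, 3.14, 3.14].

## Interface

Orientations are given as a rotation vector (axis times angle).
In Python, from workcell import sensors, viewer, r gives the robot as it stands.
- The arm moves only by the tool apply_moves, never from a script. Its argument "plan" is a list of rows, each a list of 7 numbers: the shift along the tool's x, y, z in units of 0.02 m (1.0 is 0.02 m), then the turn, a rotation vector about the tool's x, y, z in units of 0.08 rad (1.0 is 0.08 rad), then the opening, from -1 (shut) to 1 (fully open). A call has exactly 5 rows; each row shifts and turns the commanded pose from where the row before left it, along the tool's axes as they then stand; what a row does not reach is not made up. A row lasts 1/10 s, in which the tool goes at most 50 mm and 8.59 degrees, less where a joint would pass 70% of its speed; a pose out of reach is approached as far as the arm can. A call with a number of a shift or a turn outside -1 to 1 is refused whole. A call with a gripper value outside its range is refused whole. The fingers move at their own pace and stop on an object; "squeeze" is the grip in N (left out, the last holds). Time passes only in rows, so rows that do not move let the fingers close, or fill a call up. It gives the time, the measured TCP pose, the force, the opening and the grip force at its end, in the units of the state.
- sensors.observe(): the state, without advancing time (a new reading comes with each control period).
- viewer.capture(name): name is "scene" or "side" or "wrist"; returns the picture (480x640x3 uint8, red, green, blue); there is no depth.
- viewer.camera_model(name): a dict with "fx", "fy", "cx", "cy" (pixels), "R" (3x3) and "t" (3): a world point X has camera coordinates R X + t; the wrist camera has in their place "T_tool_cam" (4x4, takes a point from camera to tool coordinates, whose origin is the TCP and whose axes are the flange's). Camera axes: x right, y down, z forward; pixel columns grow to the right and rows downward; lengths in m; the calibration is good to about 2 mm. A picture is of the moment at which its call begins: read the wrist's pose just before it. camera_model takes no time and is no camera call.
- r.job_done(): hands the job in; it is judged then, once.
The state is a dict: "clock": time; "qpos": joint angles; "qvel": joint speeds; "joint_torque": joint torques, N m; "ee_pos": TCP position; "eef_rot": TCP orientation; "contact_force": force on the tool from outside, world axes, zero at the start; "moment": the same for the moment, N m; "grip_width": opening from 0.0 (shut) to 1.0 (fully open); "grasp_force": force on a finger pad.
Only numpy, scipy, OpenCV 4.12 (cv2) and the standard library are available. Lean on these libraries where they do the work, as an engineer would, in place of code of your own. Each camera call takes 0.05 s, during which the arm holds its last target. There are 200 camera calls.

## Task

Clean down the sanding box: first stand its clear shield upright and let go, lay the finished frogs in the wooden parts tray, then, with the shield still upright, sweep the loose ebony offcuts off the plate with the scraper block into the debris tray at its open end (sweep them, do not pick them up). Then stand the scraper block back on its cork pad, push the loaded debris tray fully home under the plate and last of all fold the shield down flat over the plate, leaving the other things on the bench alone.

Things in the scene. Friction and masses are not known exactly. Their poses are not given: they have to be found in the camera images.
- station: Sanding box fixed to the bench, grey, 200 mm deep (x) by 300 wide (y); flat perforated metal plate on top, 56 mm above the bench. Rims 6 mm high, 8 wide run along the plate's near, far and left (+y) edges; the right edge (y = -150 mm) has none. Origin: centre of its footprint on the bench; x points to the hinge side (away from the robot), y to the closed left end, z up.
- slot (a point): Middle of the slot's mouth under the plate at the box's right end (y = -150 mm in the box's frame), 22 mm above the bench. The slot is open to -y, 184 mm wide, 44 high, 292 deep to its end stop; its floor is the bench.
- shield (a joint): Angle of the clear 5 mm shield hinged along the far edge of the box: 0 = folded flat over the plate, 1.57 = standing upright, 2.1 = leaning back against its stop. The hinge is stiff (about 0.6 N m): the shield stays at whatever angle it is left. The sheet reaches 190 mm from the hinge and is 284 mm wide.
- shield_bar (a point): Middle of the shield's round bar handle: a D of 10 mm steel rod, its straight 110 mm bar parallel to the hinge, 232 mm from it and 42 mm clear of the sheet's free edge, so that fingers can pinch it from above at any angle and the bar turns between them.
- shield_hinge (a point): Middle of the shield's hinge line, 95 mm towards +x of the box's origin and 75 mm above the bench; the line runs along the box's y.
- tray: Open steel debris tray 178 mm (x) by 290 mm (y) by 32 mm high, walls and floor 3 mm, about 0.4 kg, loose on the bench, part-way in the slot, pulled out about 110 mm. Origin: centre of its underside, axes as the box. Fully home its y in the box's frame is -3 mm, its outer end wall about flush with the box's right end.
- tray_pull (a point): Outer edge of the pull lip (80 mm wide, 8 mm thick, sticking out 14 mm) on the tray's right (-y) end wall, 24 mm above the bench.
- scraper: Scraper block: wooden block 120 mm long (x), 30 mm thick (y) on a steel foot 36 mm thick and 14 mm high, 60 mm high in all, about 0.24 kg. Origin: centre of its underside.
- pad: Thin cork pad, 170 (x) by 100 (y) by 4 mm, fixed on the bench to one side of the box; the scraper block belongs on it. Origin: centre of its underside.
- partsbox: Shallow open wooden parts tray, 165 (x) by 145 (y) by 30 mm high, walls 6 mm, floor 6 mm, fixed on the bench to the other side of the box. Origin: centre of its underside.
- frogA: Finished bow frog (may be absent): black ebony piece with a nickel end and a pearl dot, 50 mm long (x), 26 mm wide (y), 16 mm thick (z), lying on its side on the plate, 30 g. Origin: centre of its underside as laid.
- frogB: Finished bow frog (may be absent): black ebony piece with a nickel end and a pearl dot, 50 mm long (x), 26 mm wide (y), 16 mm thick (z), lying on its side on the plate, 30 g. Origin: centre of its underside as laid.
- frogC: Finished bow frog (may be absent): black ebony piece with a nickel end and a pearl dot, 50 mm long (x), 26 mm wide (y), 16 mm thick (z), lying on its side on the plate, 30 g. Origin: centre of its underside as laid.
- frogD: Finished bow frog (may be absent): black ebony piece with a nickel end and a pearl dot, 50 mm long (x), 26 mm wide (y), 16 mm thick (z), lying on its side on the plate, 30 g. Origin: centre of its underside as laid.
- chip0: Loose ebony offcut (may be absent): plain black chip 22 to 34 mm by 16 to 22 mm, 11 to 13 mm thick, lying on the plate, 12 g. Origin: centre of its underside as laid.
- chip1: Loose ebony offcut (may be absent): plain black chip 22 to 34 mm by 16 to 22 mm, 11 to 13 mm thick, lying on the plate, 12 g. Origin: centre of its underside as laid.
- chip2: Loose ebony offcut (may be absent): plain black chip 22 to 34 mm by 16 to 22 mm, 11 to 13 mm thick, lying on the plate, 12 g. Origin: centre of its underside as laid.
- chip3: Loose ebony offcut (may be absent): plain black chip 22 to 34 mm by 16 to 22 mm, 11 to 13 mm thick, lying on the plate, 12 g. Origin: centre of its underside as laid.
- chip4: Loose ebony offcut (may be absent): plain black chip 22 to 34 mm by 16 to 22 mm, 11 to 13 mm thick, lying on the plate, 12 g. Origin: centre of its underside as laid.
- varnish: Amber glass bottle with a white cap, 48 mm wide, 95 mm high; a bystander, to be left alone. Origin: centre of its underside.
- glue: Glue bottle with a pointed nozzle, 42 mm wide, 100 mm high; a bystander, to be left alone. Origin: centre of its underside.
- tin: Empty tin 95 by 62 by 22 mm; a bystander, to be left alone. Origin: centre of its underside.
- gouge: Wooden-handled tool lying on the bench, about 200 mm long; a bystander, to be left alone. Origin: centre of its underside.
Mind the look-alikes: they are no part of the job. Leave any yellow look-alike of the scraper alone.

How it is judged:
On the way, in this order (a step that is already met when the one before it is completed fails the run):
1. the shield stands upright (within about 11 degrees) and is let go (value of joint shield between 1.38 and 1.76 rad and contact force between the fingers and shield below 0.3 N and velocity of joint shield between -0.05 and 0.05 rad/s), for 0.3 s.
2. every frog lies in the parts tray, the shield upright (value of joint shield between 1.38 and 1.76 rad and x of frogA in the frame of partsbox between -0.078 and 0.078 m and y of frogA in the frame of partsbox between -0.068 and 0.068 m and z of each of frogA, frogB, frogC, frogD in the frame of partsbox below 0.045 m and x of frogB in the frame of partsbox between -0.078 and 0.078 m and y of frogB in the frame of partsbox between -0.068 and 0.068 m and x of frogC in the frame of partsbox between -0.078 and 0.078 m and y of frogC in the frame of partsbox between -0.068 and 0.068 m and x of frogD in the frame of partsbox between -0.078 and 0.078 m and y of frogD in the frame of partsbox between -0.068 and 0.068 m and contact force between the fingers and frogA below 0.3 N and contact force between the fingers and frogB below 0.3 N and contact force between the fingers and frogC below 0.3 N and contact force between the fingers and frogD below 0.3 N), for 0.3 s.
3. the scraper block pushes an offcut ((contact force between scraper and chip0 above 0.03 N or contact force between scraper and chip1 above 0.03 N or contact force between scraper and chip2 above 0.03 N or contact force between scraper and chip3 above 0.03 N or contact force between scraper and chip4 above 0.03 N)).
4. every offcut is in the debris tray, the shield still upright (value of joint shield between 1.38 and 1.76 rad and x of chip0 in the frame of tray between -0.089 and 0.089 m and y of chip0 in the frame of tray between -0.145 and 0.145 m and z of each of chip0, chip1, chip2, chip3, chip4 in the frame of tray below 0.05 m and x of chip1 in the frame of tray between -0.089 and 0.089 m and y of chip1 in the frame of tray between -0.145 and 0.145 m and x of chip2 in the frame of tray between -0.089 and 0.089 m and y of chip2 in the frame of tray between -0.145 and 0.145 m and x of chip3 in the frame of tray between -0.089 and 0.089 m and y of chip3 in the frame of tray between -0.145 and 0.145 m and x of chip4 in the frame of tray between -0.089 and 0.089 m and y of chip4 in the frame of tray between -0.145 and 0.145 m), for 0.3 s.
5. the debris tray is fully home and the scraper block on its pad, the shield not yet folded down (value of joint shield above 1 rad and y of tray in the frame of station above -0.011 m and horizontal distance between scraper and pad below 0.04 m and z of scraper in the frame of pad below 0.012 m), for 0.2 s.
At the end, for the whole second after the job is handed in: The shield is folded flat (within 0.08 rad), the debris tray is home (within 8 mm of its stop) with every offcut in it, every frog lies in the wooden parts tray, the scraper block stands upright on its cork pad (centre within 40 mm of the pad's), and all is at rest (value of joint shield below 0.08 rad and y of tray in the frame of station above -0.011 m and horizontal distance between scraper and pad below 0.04 m and z of scraper in the frame of pad below 0.012 m and angle between scraper's own z axis and vertical below 0.12 rad and x of frogA in the frame of partsbox between -0.078 and 0.078 m and y of frogA in the frame of partsbox between -0.068 and 0.068 m and z of each of frogA, frogB, frogC, frogD in the frame of partsbox below 0.045 m and x of frogB in the frame of partsbox between -0.078 and 0.078 m and y of frogB in the frame of partsbox between -0.068 and 0.068 m and x of frogC in the frame of partsbox between -0.078 and 0.078 m and y of frogC in the frame of partsbox between -0.068 and 0.068 m and x of frogD in the frame of partsbox between -0.078 and 0.078 m and y of frogD in the frame of partsbox between -0.068 and 0.068 m and x of chip0 in the frame of tray between -0.089 and 0.089 m and y of chip0 in the frame of tray between -0.145 and 0.145 m and z of each of chip0, chip1, chip2, chip3, chip4 in the frame of tray below 0.05 m and x of chip1 in the frame of tray between -0.089 and 0.089 m and y of chip1 in the frame of tray between -0.145 and 0.145 m and x of chip2 in the frame of tray between -0.089 and 0.089 m and y of chip2 in the frame of tray between -0.145 and 0.145 m and x of chip3 in the frame of tray between -0.089 and 0.089 m and y of chip3 in the frame of tray between -0.145 and 0.145 m and x of chip4 in the frame of tray between -0.089 and 0.089 m and y of chip4 in the frame of tray between -0.145 and 0.145 m and linear speed of each of frogA, frogB, frogC, frogD, chip0, chip1, chip2, chip3, chip4, tray, scraper below 0.02 m/s); the robot touches nothing.
It fails at once if an offcut is lifted high (more than 100 mm above the bench) instead of being swept (height (world z) of any of chip0, chip1, chip2, chip3, chip4 above 0.1 m).
It fails at once if a bystander is moved more than 20 mm (distance of any of varnish, glue, tin, gouge from where it was at the start of the episode above 0.02 m).
Of frogA, frogB, frogC, frogD only 2 to 4 are there at a start; the rules pass over those that are not, and their reading is None.
Of chip0, chip1, chip2, chip3, chip4 only 3 to 5 are there at a start; the rules pass over those that are not, and their reading is None.
At some moment in a run one of frogA, frogB, frogC, frogD, chip0, chip1, chip2, chip3, chip4 may be knocked a few centimetres aside while the robot is not near it.
It also fails if it takes over 210 s, if anything falls off the work surface, if the arm or the gripper's body presses on something with over 40 N, if the wrist force passes 120 N, or if a joint passes its speed limit or range.

## Working session

There is one attempt and no reset: what is moved stays moved. The work goes in short steps, Python scripts to look and compute and a tool call to move; the robot and the scene stay as the last step left them, time stands still between calls to the robot, and variables do not carry over. Pictures are saved under pics/ and viewed, at most 14 in all, crops included, and the job is handed in when it is done.

Besides the shell and the picture viewer there is one more tool, called after "Request:" by a JSON object that holds its "api" and its "payload", one argument or row to a line. apply_moves: Moves the arm, as the interface text tells. Its arguments: {"type":"object","properties":{"plan":{"type":"array","items":{"type":"array","items":{"type":"number","minimum":-1,"maximum":1}}},"squeeze":{"type":"number"}},"required":["plan"]}

```bash
ls; mkdir -p pics
cat > h.py <<'E'
import numpy as np, cv2
from scipy.spatial.transform import Rotation as Ro
from workcell import sensors, viewer, r
def cam(n):
    m=viewer.camera_model(n); K=np.array([[m['fx'],0,m['cx']],[0,m['fy'],m['cy']],[0,0,1]])
    if 'R' in m: return K,np.array(m['R']),np.array(m['t'])
    s=sensors.observe(); W=np.eye(4); W[:3,:3]=Ro.from_rotvec(s['eef_rot']).as_matrix(); W[:3,3]=s['ee_pos']
    C=np.linalg.inv(W@np.array(m['T_tool_cam'])); return K,C[:3,:3],C[:3,3]
def ray(c,px):
    K,R,t=c; d=R.T@np.linalg.inv(K)@np.array([px[0],px[1],1.]); return -R.T@t,d
def onz(c,px,z):
    o,d=ray(c,px); return o+d*(z-o[2])/d[2]
def proj(c,X):
    K,R,t=c; p=K@(R@np.array(X,float)+t); return p[:2]/p[2]
def tri(c1,p1,c2,p2):
    A=[];b=[]
    for c,p in((c1,p1),(c2,p2)):
        o,d=ray(c,p); d=d/np.linalg.norm(d); P=np.eye(3)-np.outer(d,d); A.append(P); b.append(P@o)
    return np.linalg.lstsq(np.vstack(A),np.hstack(b),rcond=None)[0]
def shot(n,f):
    c=cam(n); im=viewer.capture(n); cv2.imwrite('pics/'+f,cv2.cvtColor(np.asarray(im),cv2.COLOR_RGB2BGR)); return c,np.asarray(im)
E
python3 - <<'E'
from h import *
import pickle
d={}
for n in('scene','side','wrist'):
    c,im=shot(n,n+'0.png'); d[n]=(c,im)
    K,R,t=c; print(n,K[0,0],(-R.T@t).round(3),R[2].round(2))
pickle.dump(d,open('d0.pkl','wb'))
s=sensors.observe(); print({k:np.round(v,3) for k,v in s.items()}, r.grip_depth)
E
```

```text
pics
scene 540.4590669104218 [1.124 0.692 1.035] [-0.4  -0.54 -0.74]
side 601.1375417522403 [0.129 0.901 0.763] [ 0.39 -0.73 -0.56]
wrist 413.65740317532914 [0.676 0.07  0.372] [-0.   -0.27 -0.96]
{'clock': np.float64(0.15), 'qpos': array([-0.15 ,  0.287,  1.578, -0.   ,  1.279, -0.15 ]), 'qvel': array([ 0.   , -0.001, -0.006,  0.   ,  0.001, -0.   ]), 'joint_torque': array([ 1.0000e-03, -4.0660e+01, -2.9314e+01, -0.0000e+00,  4.0000e-03,
       -0.0000e+00]), 'ee_pos': array([0.674, 0.   , 0.23 ]), 'eef_rot': array([-2.22e+00, -2.22e+00,  2.00e-03]), 'contact_force': array([ 0.059, -0.159, -0.288]), 'moment': array([ 0.018, -0.003, -0.014]), 'grasp_force': np.float64(0.0), 'grip_width': np.float64(0.997)} -0.0187
```

View pics/scene0.png

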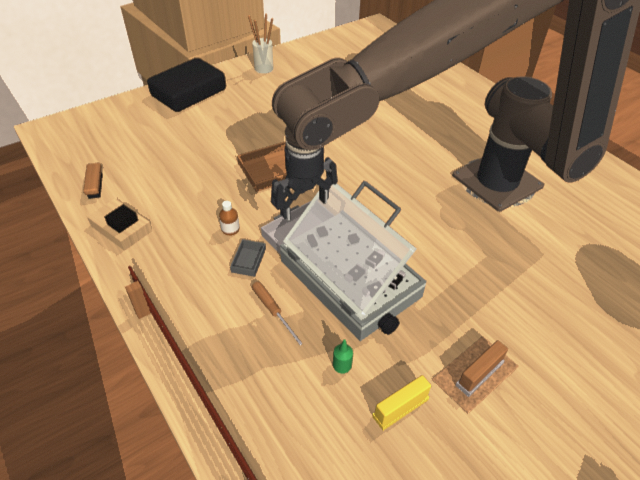

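View pics/side0.png

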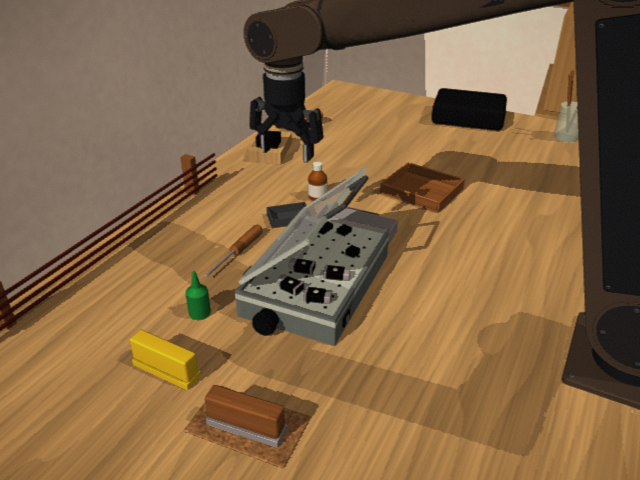

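View pics/wrist0.png

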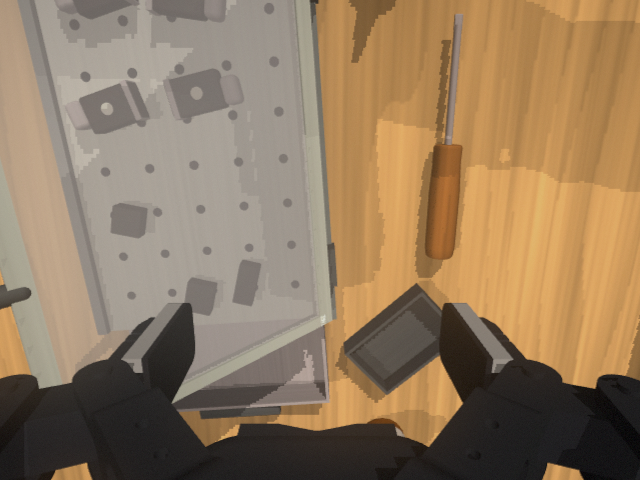

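Run:
```python
from h import *
import pickle
d=pickle.load(open('d0.pkl','rb'))
def tile(n,x,y,w,h,W,H):
    im=cv2.cvtColor(d[n][1],cv2.COLOR_RGB2BGR)[y:y+h,x:x+w]; s=W/w
    o=cv2.resize(im,(W,H),interpolation=cv2.INTER_CUBIC)
    for g in range(-x%20,w,20): cv2.line(o,(int(g*s),0),(int(g*s),4),(0,0,255),1); cv2.putText(o,str(x+g),(int(g*s),14),0,.35,(0,0,255),1)
    for g in range(-y%20,h,20): cv2.line(o,(0,int(g*s)),(4,int(g*s)),(0,0,255),1); cv2.putText(o,str(y+g),(5,int(g*s)+4),0,.35,(0,0,255),1)
    return o
a=np.hstack([tile('scene',255,175,180,165,400,367),tile('side',232,165,215,180,400,335).__class__(0) if 0 else cv2.copyMakeBorder(tile('side',232,165,215,180,400,335),0,32,0,0,cv2.BORDER_CONSTANT)])
b=np.hstack([tile('side',375,155,95,75,267,211),tile('scene',425,335,100,79,267,211),tile('side',185,375,130,103,266,211)])
cv2.imwrite('pics/comp1.png',np.vstack([a,b]))
```

```text
(no output)
```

View pics/comp1.png

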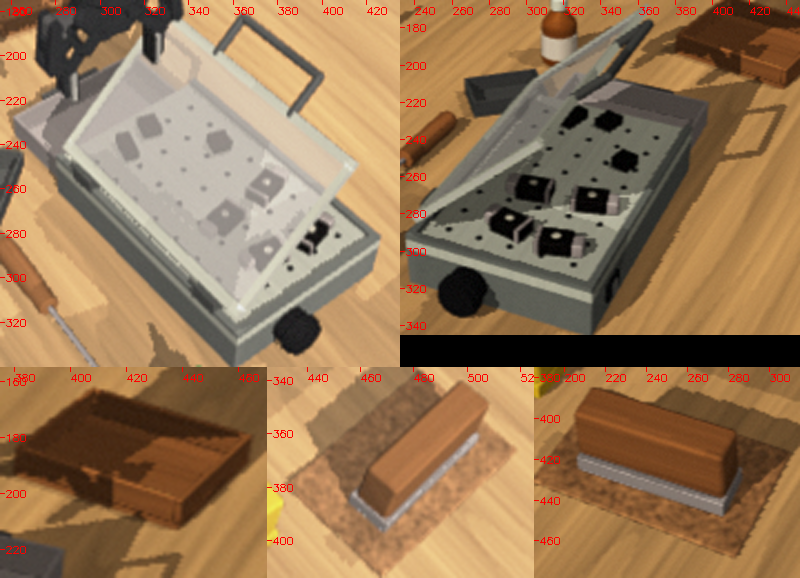

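```bash
cat > tmp.py <<'E'
from h import *
import pickle
d=pickle.load(open('d0.pkl','rb'))
S=d['scene'][0];D=d['side'][0];W=d['wrist'][0]
sc=lambda x,y:(255+x/2.222,175+y/2.222)
si=lambda x,y:(232+(x-400)/1.86,165+y/1.86)
p=lambda n,v:print(n,np.round(v,4))
p('LN tri',tri(S,sc(379,236),D,si(593,295)))
p('LN sc z62',onz(S,sc(379,236),.062)); p('LN si',onz(D,si(593,295),.062))
p('LF sc',onz(S,sc(237,323),.062)); p('LF si',onz(D,si(408,240),.062)); p('LF tri',tri(S,sc(237,323),D,si(408,240)))
p('RF sc',onz(S,sc(50,178),.062));
# bar ends outer corners
p('bar1',tri(S,sc(320,77),D,si(652,22)));
b2=sc(307,112); p('bar mid guess',0)
# bar: scene corners of D: (240,20) and (320,77)
for q in (sc(240,20),sc(320,77)): 
    for z in (.14,.17,.2,.23): p(('bar',z),onz(S,q,z))
# sheet free edge corners
p('sheet L',tri(S,sc(355,165),D,si(543,143)))
# partsbox rim corners side tile scale 2.81
pb=lambda x,y:(375+x/2.81,155+(y-367)/2.81)
for n,q in (('L',(14,452)),('N?',(180,523)),('T',(96,392)),('R',(252,437))): p('pb'+n,onz(D,pb(*q),.030))
# pad corners, scene tile scale2.67
pc=lambda x,y:(425+(x-267)/2.67,335+(y-367)/2.67)
for q in ((292,478),(384,577),(517,450)): p('pad',onz(S,pc(*q),.004))
ps=lambda x,y:(185+(x-534)/2.046,375+(y-367)/2.046)
for q in ((538,507),(740,558),(796,460)): p('pad si',onz(D,ps(*q),.004))
# scraper top corners z=.06
for q in ((364,485),(387,516),(488,408),(460,382)): p('scr',onz(S,pc(*q),.060))
for q in ((577,408),(733,435),(727,465+0)): p('scr si',onz(D,ps(*q),.060))
# pearl dots etc
fz=.072
for q in (sc(269,183),sc(223,216),sc(267,247),sc(314,233)): p('frog sc',onz(S,q,fz))
for q in (si(532,182),si(594,192),si(509,217),si(557,235)): p('frog si',onz(D,q,fz))
for q in (si(575,117),si(609,119),si(625,159)): p('chip si',onz(D,q,.066))
for q in (sc(150,125),sc(126,147),sc(218,140)): p('chip sc',onz(S,q,.066))
for q in ((106,108),(196,93)): p('frog w',onz(W,q,fz))
for q in ((129,220),(200,296),(246,282)): p('chip w',onz(W,q,.068))
E
python3 tmp.py
```

```text
LN tri [0.4669 0.196  0.0542]
LN sc z62 [0.4715 0.1991 0.062 ]
LN si [0.4632 0.2049 0.062 ]
LF sc [0.66   0.2028 0.062 ]
LF si [0.6595 0.2184 0.062 ]
LF tri [0.6621 0.2079 0.0593]
RF sc [ 0.7133 -0.0583  0.062 ]
bar1 [0.4878 0.0872 0.2551]
bar mid guess 0
('bar', 0.14) [ 0.4452 -0.0815  0.14  ]
('bar', 0.17) [ 0.4679 -0.0556  0.17  ]
('bar', 0.2) [ 0.4906 -0.0296  0.2   ]
('bar', 0.23) [ 0.5134 -0.0037  0.23  ]
('bar', 0.14) [0.4295 0.0395 0.14  ]
('bar', 0.17) [0.4528 0.0613 0.17  ]
('bar', 0.2) [0.4761 0.0832 0.2   ]
('bar', 0.23) [0.4993 0.1051 0.23  ]
sheet L [0.5242 0.1904 0.2013]
pbL [ 0.6073 -0.3336  0.03  ]
pbN? [ 0.4384 -0.2864  0.03  ]
pbT [ 0.5842 -0.4767  0.03  ]
pbR [ 0.4284 -0.459   0.03  ]
pad [0.5913 0.3737 0.004 ]
pad [0.5901 0.4747 0.004 ]
pad [0.4226 0.4576 0.004 ]
pad si [0.5702 0.4879 0.004 ]
pad si [0.4179 0.4556 0.004 ]
pad si [0.4232 0.3625 0.004 ]
scr [0.5792 0.4257 0.06  ]
scr [0.5831 0.4536 0.06  ]
scr [0.4511 0.4323 0.06  ]
scr [0.4516 0.4034 0.06  ]
scr si [0.5664 0.4359 0.06  ]
scr si [0.4521 0.4039 0.06  ]
scr si [0.4423 0.4286 0.06  ]
frog sc [0.5275 0.0847 0.072 ]
frog sc [0.5957 0.0937 0.072 ]
frog sc [0.583  0.1512 0.072 ]
frog sc [0.5314 0.1639 0.072 ]
frog si [0.5914 0.0896 0.072 ]
frog si [0.5268 0.0751 0.072 ]
frog si [0.5833 0.1515 0.072 ]
frog si [0.5278 0.1541 0.072 ]
chip si [ 0.6124 -0.049   0.066 ]
chip si [ 0.5764 -0.0633  0.066 ]
chip si [ 5.269e-01 -5.000e-04  6.600e-02]
chip sc [ 0.5812 -0.0605  0.066 ]
chip sc [ 0.6221 -0.0476  0.066 ]
chip sc [0.5315 0.     0.066 ]
frog w [0.5288 0.0789 0.072 ]
frog w [0.5921 0.0887 0.072 ]
chip w [ 0.5331 -0.0019  0.068 ]
chip w [ 0.5821 -0.064   0.068 ]
chip w [ 0.6193 -0.0521  0.068 ]
```

Request:
{"api": "apply_moves", "payload": {
  "plan": [
    [0.25,-0.84,-0.4,0,0,-0.16,1],
    [0.25,-0.84,-0.4,0,0,-0.16,1],
    [0.25,-0.84,-0.4,0,0,-0.16,1],
    [0.25,-0.84,-0.4,0,0,-0.16,1],
    [0.25,-0.84,-0.4,0,0,-0.16,1]
  ]
}}

```text
clock: 0.65
ee_pos: [0.5894, 0.0231, 0.2711]
eef_rot: [-2.148, -2.291, 0.001]
contact_force: [0.3, 0.3, 0.9]
grip_width: 1.0
grasp_force: 0.0
```

Request:
{"api": "apply_moves", "payload": {
  "plan": [
    [0.3,-0.84,-0.4,0,0,-0.16,1],
    [0.3,-0.84,-0.4,0,0,-0.16,1],
    [0.3,-0.84,-0.4,0,0,-0.16,1],
    [0.3,-0.84,-0.4,0,0,-0.16,1],
    [0,0,0,0,0,0,1]
  ]
}}

```text
clock: 1.15
ee_pos: [0.5206, 0.0417, 0.3046]
eef_rot: [2.088, 2.345, 0.002]
contact_force: [0.4, -0.0, -0.9]
grip_width: 1.0
grasp_force: 0.0
```

Run:
```python
from h import *
import pickle
s=sensors.observe(); print(np.round(s['ee_pos'],4),np.round(s['eef_rot'],3))
d={n:shot(n,n+'1.png') for n in('wrist','scene','side')}
pickle.dump(d,open('d1.pkl','wb'))
w=cv2.imread('pics/wrist1.png'); a=cv2.imread('pics/scene1.png')[150:340,250:450]; b=cv2.imread('pics/side1.png')[140:340,230:440]
f=lambda im,W,H:cv2.resize(im,(W,H),interpolation=cv2.INTER_CUBIC)
o=np.hstack([f(w,480,360),np.vstack([f(a,320,304),f(b,320,304)])[:360]]) if 0 else None
r_=np.vstack([f(a,310,295),f(b,310,295)]); l=cv2.copyMakeBorder(f(w,490,367),0,590-367,0,0,cv2.BORDER_CONSTANT)
cv2.imwrite('pics/comp2.png',np.hstack([l,r_]))
```

```text
[0.5206 0.0417 0.3046] [2.088e+00 2.345e+00 2.000e-03]
```

View pics/comp2.png

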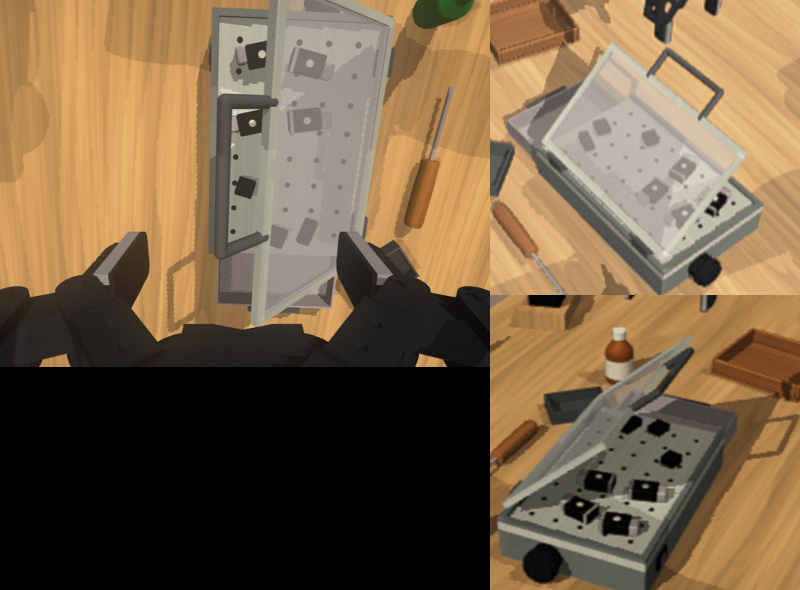

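Run:
```python
from h import *
import pickle
d=pickle.load(open('d1.pkl','rb'))
S,D,W=[d[k][0] for k in('scene','side','wrist')]
w=lambda x,y:(x*1.306,y*1.306); s=lambda x,y:(250+(x-490)/1.55,150+y/1.55); q=lambda x,y:(230+(x-490)/1.476,140+(y-295)/1.476)
p=lambda n,v:print(n,np.round(v,4))
p('bar+',tri(W,w(224,100),S,s(719,87)));p('bar-',tri(W,w(222,253),S,s(671,53)))
p('bar+d',tri(W,w(224,100),D,q(665,393)));p('bar-d',tri(W,w(222,253),D,q(690,350)))
p('LN',onz(W,w(212,9),.062));p('LF',onz(W,w(394,20),.062)); p('RN',onz(W,w(214,252),.062))
p('LNtri',tri(W,w(212,9),S,s(761,206)));
p('tray end N',onz(W,w(218,303),.032));p('tray end F',onz(W,w(330,306),.032))
p('sheetL',tri(W,w(277,2),S,s(745,153)));p('sheetR',tri(W,w(259,322),S,s(614,46)))
```

```text
bar+ [0.5036 0.1048 0.2423]
bar- [5.106e-01 5.000e-04 2.351e-01]
bar+d [0.4981 0.103  0.2324]
bar-d [ 0.5112 -0.0062  0.2329]
LN [0.4708 0.1949 0.062 ]
LF [0.6715 0.2073 0.062 ]
RN [ 0.4999 -0.0983  0.062 ]
LNtri [0.4698 0.197  0.0522]
tray end N [ 0.5128 -0.1998  0.032 ]
tray end F [ 0.6835 -0.1854  0.032 ]
sheetL [0.5258 0.182  0.1923]
sheetR [ 0.551  -0.0803  0.2081]
```

Request:
{"api": "apply_moves", "payload": {
  "plan": [
    [0.22,-0.3,0.3,0,0,0.35,1],
    [0.22,-0.3,0.9,0,0,0,1],
    [0,0,1,0,0,0,1],
    [0,0,1,0,0,0,1],
    [0,0,1,0,0,0,1]
  ]
}}

```text
clock: 1.8
ee_pos: [0.5089, 0.0485, 0.2176]
eef_rot: [-2.122, -2.315, 0.001]
contact_force: [-0.3, 0.3, -0.2]
grip_width: 1.0
grasp_force: 0.0
```

Request:
{"api": "apply_moves", "payload": {
  "plan": [
    [0,0,0.4,0,0,0,0],
    [0,0,0,0,0,0,-1],
    [0,0,0,0,0,0,-1],
    [0,0,0,0,0,0,-1],
    [0,0,0,0,0,0,-1]
  ],
  "squeeze": 30
}}

```text
clock: 2.3
ee_pos: [0.5074, 0.0485, 0.2127]
eef_rot: [-2.12, -2.314, 0.006]
contact_force: [-22.0, -2.4, 15.7]
grip_width: 0.139
grasp_force: 10.8
```

Request:
{"api": "apply_moves", "payload": {
  "plan": [
    [0,0,0,0,0,0,-1],
    [0,0,0,0,0,0,-1],
    [0,0,0,0,0,0,-1],
    [0,0,0,0,0,0,-1],
    [0,0,0,0,0,0,-1]
  ]
}}

```text
clock: 2.8
ee_pos: [0.5058, 0.0484, 0.2128]
eef_rot: [-2.118, -2.313, 0.011]
contact_force: [-12.6, -1.6, 8.3]
grip_width: 0.104
grasp_force: 29.4
```

Request:
{"api": "apply_moves", "payload": {
  "plan": [
    [0,0.59,-0.6,0,0,0,-1],
    [0,0.63,-0.55,0,0,0,-1],
    [0,0.665,-0.51,0,0,0,-1],
    [0,0.7,-0.46,0,0,0,-1],
    [0,0.73,-0.405,0,0,0,-1]
  ]
}}

```text
clock: 3.3
ee_pos: [0.5737, 0.0534, 0.2643]
eef_rot: [-2.122, -2.316, 0.008]
contact_force: [-6.3, -3.7, 1.8]
grip_width: 0.103
grasp_force: 29.1
```

Request:
{"api": "apply_moves", "payload": {
  "plan": [
    [0,0.76,-0.35,0,0,0,-1],
    [0,0.78,-0.3,0,0,0,-1],
    [0,0.8,-0.24,0,0,0,-1],
    [0,0.815,-0.18,0,0,0,-1],
    [0,0.825,-0.12,0,0,0,-1]
  ]
}}

```text
clock: 3.8
ee_pos: [0.6542, 0.0594, 0.2879]
eef_rot: [2.122, 2.313, -0.006]
contact_force: [-3.6, -4.8, 1.9]
grip_width: 0.103
grasp_force: 29.4
```

Request:
{"api": "apply_moves", "payload": {
  "plan": [
    [0,0.835,-0.06,0,0,0,-1],
    [0,0.84,0,0,0,0,-1],
    [0,0,0,0,0,0,-1],
    [0,0,0,0,0,0,-1],
    [0,0,0,0,0,0,-1]
  ]
}}

```text
clock: 4.3
ee_pos: [0.6889, 0.0621, 0.2888]
eef_rot: [2.119, 2.309, 0.001]
contact_force: [3.4, -5.8, 1.2]
grip_width: 0.108
grasp_force: 29.6
```

Request:
{"api": "apply_moves", "payload": {
  "plan": [
    [0,0,0,0,0,0,1],
    [0,0,0,0,0,0,1],
    [0,0,0,0,0,0,1],
    [0,0,0,0,0,0,1],
    [0,0,0,0,0,0,1]
  ]
}}

```text
clock: 4.8
ee_pos: [0.6872, 0.0647, 0.2867]
eef_rot: [-2.122, -2.316, 0.0]
contact_force: [0.6, 0.5, -0.7]
grip_width: 0.939
grasp_force: 0.0
```

Request:
{"api": "apply_moves", "payload": {
  "plan": [
    [0,0,-0.6,0,0,0,1],
    [0,0,-0.7,0,0,0,1],
    [0,0,-0.7,0,0,0,1],
    [0,0,-0.5,0,0,0,1],
    [0,0,0,0,0,0,1]
  ]
}}

```text
clock: 5.3
ee_pos: [0.6883, 0.0643, 0.3406]
eef_rot: [2.12, 2.313, 0.006]
contact_force: [0.1, -0.2, 1.2]
grip_width: 1.003
grasp_force: 0.0
```

Request:
{"api": "apply_moves", "payload": {
  "plan": [
    [0,-0.8,0,0,0,0,1],
    [0,-0.9,0,0,0,0,1],
    [0,-0.9,0,0,0,0,1],
    [0,-0.9,0,0,0,0,1],
    [0,-0.9,0,0,0,0,1]
  ]
}}

```text
clock: 5.8
ee_pos: [0.5987, 0.0566, 0.3363]
eef_rot: [-2.122, -2.316, 0.001]
contact_force: [-0.2, 0.4, -0.7]
grip_width: 1.0
grasp_force: 0.0
```

Run:
```python
from h import *
import pickle
s=sensors.observe(); print(np.round(s['ee_pos'],4),np.round(s['eef_rot'],3),s['clock'])
d={n:shot(n,n+'2.png') for n in('wrist','scene','side')}
pickle.dump(d,open('d2.pkl','wb'))
w=cv2.imread('pics/wrist2.png'); a=cv2.imread('pics/scene2.png')[130:340,230:450]; b=cv2.imread('pics/side2.png')[130:340,230:450]
f=lambda im,W,H:cv2.resize(im,(W,H),interpolation=cv2.INTER_CUBIC)
r_=np.vstack([f(a,300,286),f(b,300,286)]); l=cv2.copyMakeBorder(f(w,500,375),0,572-375,0,0,cv2.BORDER_CONSTANT)
cv2.imwrite('pics/comp3.png',np.hstack([l,r_]))
```

```text
[0.5987 0.0566 0.3363] [-2.122e+00 -2.316e+00  1.000e-03] 5.8
```

View pics/comp3.png

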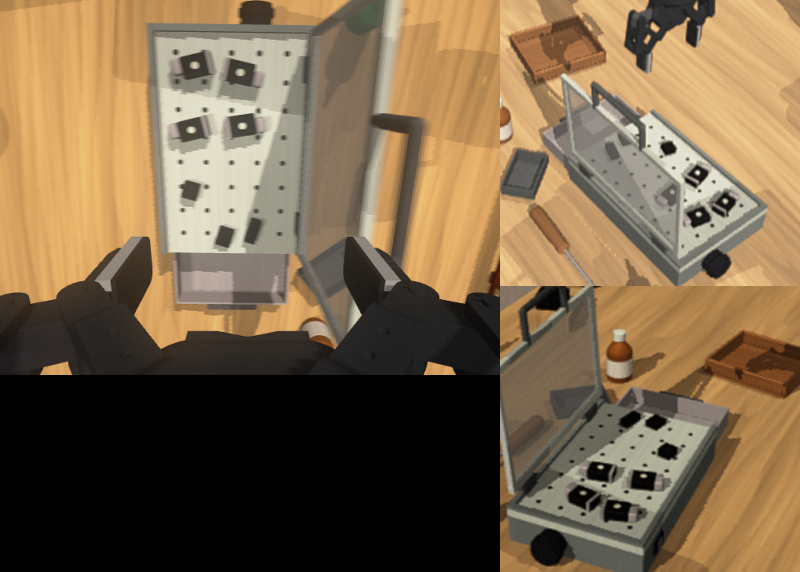

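```bash
cat > blobs.py <<'E'
from h import *
def blobs(c,im,poly,z,zt,thr=70,amin=150):
    """dark blobs inside image polygon; returns centre on plane z..., long axis"""
    m=np.zeros(im.shape[:2],np.uint8); cv2.fillPoly(m,[np.int32(poly)],255)
    k=((im.max(2)<thr)*255).astype(np.uint8)&m
    k=cv2.morphologyEx(k,cv2.MORPH_OPEN,np.ones((3,3),np.uint8))
    out=[]
    for q in cv2.findContours(k,cv2.RETR_EXTERNAL,cv2.CHAIN_APPROX_NONE)[0]:
        if cv2.contourArea(q)<amin: continue
        P=np.array([onz(c,p[0],zt)[:2] for p in q],np.float32)
        (cx,cy),(w,h),_=R_=cv2.minAreaRect(P*1000); B=cv2.boxPoints(R_)
        e=[B[1]-B[0],B[2]-B[1]]; L=max(e,key=np.linalg.norm); a=np.degrees(np.arctan2(L[1],L[0]))
        a=(a+90)%180-90
        out.append((q.reshape(-1,2).mean(0).round(0),(round(cx/1000,4),round(cy/1000,4)),round(max(w,h),1),round(min(w,h),1),round(a,1)))
    return out
E
python3 - <<'E'
from blobs import *
import pickle
d=pickle.load(open('d2.pkl','rb'))
W,im=d['wrist']; S=d['scene'][0];D=d['side'][0]
w=lambda x,y:np.array((x*1.28,y*1.28))
poly=[w(155,38),w(306,40),w(296,248),w(165,248)]
for b in blobs(W,im,poly,.072,.072,75): print(b)
p=lambda n,v:print(n,np.round(v,4))
for n,q in (('LN',(149,25)),('LF',(312,33)),('RN',(163,251)),('RF',(299,249))): p(n,onz(W,w(*q),.062))
for n,q in (('plateR-N',(163,253)),('plateR-F',(297,253))): p(n,onz(W,w(*q),.056))
for n,q in (('trayN',(175,304)),('trayF',(288,304)),('pull',(232,308))): p(n,onz(W,w(*q),.032))
s=lambda x,y:(230+(x-500)/1.364,130+y/1.364); q=lambda x,y:(230+(x-500)/1.364,130+(y-286)/1.364)
for a in ((511,40),(573,17),(607,47),(541,80)): p('pb',onz(S,s(*a),.03))
p('pbtri',tri(S,s(541,80),D,q(707,360)))
p('pbtri',tri(S,s(607,47),D,q(777,396)))
E
```

```text
(array([288., 303.]), (0.5783, -0.0626), 26.9, 16.6, np.float32(77.2))
(array([323., 295.]), (0.6161, -0.0507), 35.3, 12.8, np.float32(76.8))
(array([310., 160.]), (0.5906, 0.0895), 27.6, 24.8, np.float32(13.5))
(array([308.,  93.]), (0.5829, 0.1501), 28.7, 26.2, np.float32(-7.2))
(array([249.,  84.]), (0.5275, 0.1535), 29.0, 25.7, np.float32(17.0))
LN [0.4713 0.1948 0.062 ]
LF [0.6634 0.2028 0.062 ]
RN [ 0.4925 -0.0972  0.062 ]
RF [ 0.6845 -0.0771  0.062 ]
plateR-N [ 0.4911 -0.1036  0.056 ]
plateR-F [ 0.6838 -0.0866  0.056 ]
trayN [ 0.5059 -0.2052  0.032 ]
trayF [ 0.6861 -0.1893  0.032 ]
pull [ 0.5974 -0.2046  0.032 ]
pb [ 0.6012 -0.4645  0.03  ]
pb [ 0.4477 -0.4604  0.03  ]
pb [ 0.4423 -0.3321  0.03  ]
pb [ 0.6122 -0.3184  0.03  ]
pbtri [ 0.6057 -0.3306  0.0277]
pbtri [ 0.4529 -0.3144  0.0262]
```

Request:
{"api": "apply_moves", "payload": {
  "plan": [
    [0,0,0,0,0,-1,0.1],
    [0,0,0.4,0,0,-1,0.1],
    [0,0,0.4,0,0,-1,0.1],
    [0,0,0.4,0,0,-1,0.1],
    [0,0,0.4,0,0,-1,0.1]
  ]
}}

```text
clock: 6.45
ee_pos: [0.6005, 0.0567, 0.3041]
eef_rot: [-1.616, -2.694, -0.0]
contact_force: [-0.6, -1.0, 0.3]
grip_width: 0.551
grasp_force: 0.0
```

Request:
{"api": "apply_moves", "payload": {
  "plan": [
    [0,0,0.4,0,0,-1,0.1],
    [0,0,0.4,0,0,-1,0.1],
    [0,0,0.4,0,0,-1,0.1],
    [0,0,0.4,0,0,-1,0.1],
    [0,0,0.4,0,0,-1,0.1]
  ]
}}

```text
clock: 6.95
ee_pos: [0.6005, 0.0567, 0.2641]
eef_rot: [-1.048, -2.961, -0.0]
contact_force: [0.5, -0.1, -0.5]
grip_width: 0.549
grasp_force: 0.0
```

Request:
{"api": "apply_moves", "payload": {
  "plan": [
    [0,0,0.4,0,0,-1,0.1],
    [0,0,0.4,0,0,-1,0.1],
    [0,0,0.4,0,0,-1,0.1],
    [0,0,0.4,0,0,-1,0.1],
    [0,0,0.4,0,0,-1,0.1]
  ]
}}

```text
clock: 7.45
ee_pos: [0.6004, 0.0567, 0.2241]
eef_rot: [-0.439, -3.111, -0.0]
contact_force: [-0.6, -0.1, -0.2]
grip_width: 0.546
grasp_force: 0.0
```

Request:
{"api": "apply_moves", "payload": {
  "plan": [
    [0,0,0,0,0,-1,0.1],
    [0,0,0,0,0,-1,0.1],
    [0,0,0,0,0,-1,0.1],
    [0,0,0,0,0,-1,0.1],
    [0,0,0,0,0,-1,0.1]
  ]
}}

```text
clock: 7.95
ee_pos: [0.6004, 0.0567, 0.2243]
eef_rot: [0.188, -3.136, -0.0]
contact_force: [0.0, -0.0, -0.4]
grip_width: 0.548
grasp_force: 0.0
```

Request:
{"api": "apply_moves", "payload": {
  "plan": [
    [0,0.5,0,0,0,-1,0.1],
    [0,0.6,0,0,0,-0.6,0.1],
    [0,0.6,0,0,0,0,0.1],
    [0,0,0,0,0,0,0.1],
    [0,0,0,0,0,0,0.1]
  ]
}}

```text
clock: 8.45
ee_pos: [0.5932, 0.0905, 0.2248]
eef_rot: [0.384, -3.118, 0.0]
contact_force: [-0.2, -0.9, 0.1]
grip_width: 0.55
grasp_force: 0.0
```

Run:
```python
from blobs import *
import pickle
s=sensors.observe(); T=Ro.from_rotvec(s['eef_rot']).as_matrix(); print(np.round(s['ee_pos'],4),T.round(3).tolist(),s['clock'],s['grip_width'])
c,im=shot('wrist','wrist3.png'); pickle.dump((c,im),open('d3.pkl','wb'))
for b in blobs(c,im,[(0,0),(639,0),(639,479),(0,479)],.072,.072,75,300): print(b)
```

```text
[0.5932 0.0905 0.2248] [[-0.97, -0.242, 0.0], [-0.242, 0.97, -0.0], [0.0, -0.0, -1.0]] 8.45 0.550440402243423
(array([319., 406.]), (0.7362, 0.1296), 565.7, 179.3, np.float32(-76.0))
(array([131., 278.]), (0.6744, -0.0356), 33.1, 11.0, np.float32(-88.3))
(array([ 47., 268.]), (0.6814, -0.0976), 26.1, 12.9, np.float32(42.9))
(array([396., 223.]), (0.5841, 0.1477), 31.8, 30.9, np.float32(-8.2))
(array([118., 199.]), (0.6155, -0.0508), 35.3, 18.4, np.float32(76.9))
(array([424., 152.]), (0.5299, 0.1526), 32.2, 27.2, np.float32(16.8))
(array([108., 144.]), (0.5783, -0.0623), 27.7, 22.5, np.float32(76.8))
```

View pics/wrist3.png

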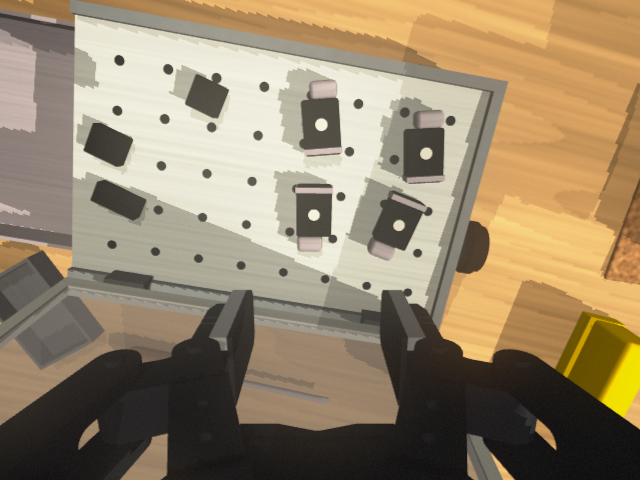

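Run:
```python
from h import *
import pickle
c,im=pickle.load(open('d3.pkl','rb')); d=pickle.load(open('d2.pkl','rb')); W=d['wrist'][0]
g=lambda x,y:(x*1.28,y*1.28)
for n,a,b in (('1',(314,215),(242,126)),('2',(321,125),(191,129)),('3',(426,154),(195,66)),('4',(399,225),(241,73))):
    print(n,np.round(onz(c,a,.072),4),np.round(tri(c,a,W,g(*b)),4))
# box lines, chip, scraper etc
for n,q,z in(('RN',(73,10),.056),('RF',(70,268),.056),('LN',(506,83),.062)): print(n,np.round(onz(c,q,z),4))
```

```text
1 [0.5923 0.0892 0.072 ] [0.5902 0.089  0.0811]
2 [0.5296 0.0787 0.072 ] [0.529  0.0793 0.0807]
3 [0.5308 0.1549 0.072 ] [0.5305 0.1526 0.0813]
4 [0.5845 0.1516 0.072 ] [0.5837 0.1502 0.0769]
RN [ 0.4975 -0.1024  0.056 ]
RF [ 0.6849 -0.0884  0.056 ]
LN [0.4713 0.1963 0.062 ]
```

Request:
{"api": "apply_moves", "payload": {
  "plan": [
    [0.1,0,1,0,0,0,0.05],
    [0,0,1,0,0,0,0.05],
    [0,0,1,0,0,0,0.05],
    [0,0,1,0,0,0,0.05],
    [0,0,1,0,0,0,0.05]
  ]
}}

```text
clock: 9.0
ee_pos: [0.5915, 0.0891, 0.1242]
eef_rot: [-0.381, 3.118, -0.0]
contact_force: [-0.3, 0.7, 0.7]
grip_width: 0.522
grasp_force: 0.0
```

Request:
{"api": "apply_moves", "payload": {
  "plan": [
    [0,0,1,0,0,0,0.05],
    [0,0,1,0,0,0,0.05],
    [0,0,0.8,0,0,0,0.05],
    [0,0,0.4,0,0,0,0.05],
    [0,0,0,0,0,0,-0.2]
  ]
}}

```text
clock: 9.5
ee_pos: [0.5905, 0.0894, 0.0595]
eef_rot: [0.382, -3.116, -0.0]
contact_force: [0.5, -0.3, 0.1]
grip_width: 0.401
grasp_force: 0.0
```

Request:
{"api": "apply_moves", "payload": {
  "plan": [
    [0,0,0,0,0,0,-0.5],
    [0,0,0,0,0,0,-0.8],
    [0,0,0,0,0,0,-1],
    [0,0,0,0,0,0,-1],
    [0,0,0,0,0,0,-1]
  ]
}}

```text
clock: 10.0
ee_pos: [0.5915, 0.0896, 0.0612]
eef_rot: [-0.383, 3.117, -0.0]
contact_force: [-0.1, -0.8, 0.1]
grip_width: 0.295
grasp_force: 33.1
```

Request:
{"api": "apply_moves", "payload": {
  "plan": [
    [0,0,-0.7,0,0,0,-1],
    [0,0,-1,0,0,0,-1],
    [0,0,-1,0,0,1,-1],
    [0,0,-1,0,0,1,-1],
    [0,0,-1,0,0,1,-1]
  ]
}}

```text
clock: 10.5
ee_pos: [0.5915, 0.0896, 0.1569]
eef_rot: [-0.002, 3.14, -0.0]
contact_force: [0.4, -0.3, -0.1]
grip_width: 0.291
grasp_force: 33.1
```

Request:
{"api": "apply_moves", "payload": {
  "plan": [
    [0.07,-0.8,0,0,0,0,-1],
    [0.07,-1,0,0,0,0,-1],
    [0.07,-1,0,0,0,0,-1],
    [0.07,-1,0,0,0,0,-1],
    [0.07,-1,0,0,0,0,-1]
  ]
}}

```text
clock: 11.0
ee_pos: [0.5839, -0.0082, 0.1541]
eef_rot: [0.01, -3.14, 0.0]
contact_force: [-0.0, -0.6, 0.3]
grip_width: 0.288
grasp_force: 33.1
```

Request:
{"api": "apply_moves", "payload": {
  "plan": [
    [0.07,-1,0,0,0,0,-1],
    [0.07,-1,0,0,0,0,-1],
    [0.07,-1,0,0,0,0,-1],
    [0.07,-1,0,0,0,0,-1],
    [0.07,-1,0,0,0,0,-1]
  ]
}}

```text
clock: 11.5
ee_pos: [0.5772, -0.1082, 0.154]
eef_rot: [0.009, -3.14, -0.0]
contact_force: [0.5, -0.2, 0.3]
grip_width: 0.29
grasp_force: 33.1
```

Request:
{"api": "apply_moves", "payload": {
  "plan": [
    [0.07,-1,0,0,0,0,-1],
    [0.07,-1,0,0,0,0,-1],
    [0.07,-1,0,0,0,0,-1],
    [0.07,-1,0,0,0,0,-1],
    [0.07,-1,0,0,0,0,-1]
  ]
}}

```text
clock: 12.0
ee_pos: [0.5704, -0.2081, 0.154]
eef_rot: [0.009, -3.14, -0.0]
contact_force: [0.2, 0.7, 0.5]
grip_width: 0.297
grasp_force: 33.1
```

Request:
{"api": "apply_moves", "payload": {
  "plan": [
    [0.07,-1,0,0,0,0,-1],
    [0.07,-1,0,0,0,0,-1],
    [0.07,-1,0,0,0,0,-1],
    [0.07,-1,0,0,0,0,-1],
    [0.07,-1,0,0,0,0,-1]
  ]
}}

```text
clock: 12.5
ee_pos: [0.5649, -0.3082, 0.1548]
eef_rot: [0.007, -3.142, -0.0]
contact_force: [-0.6, 0.2, -0.8]
grip_width: 0.295
grasp_force: 33.1
```

Request:
{"api": "apply_moves", "payload": {
  "plan": [
    [0.1,-1,0,0,0,0,-1],
    [0.1,-0.8,0,0,0,0,-1],
    [0,0,0,0,0,0,-1],
    [0,0,0,0,0,0,-1],
    [0,0,0,0,0,0,-1]
  ]
}}

```text
clock: 13.0
ee_pos: [0.5613, -0.3418, 0.1547]
eef_rot: [0.008, -3.141, -0.001]
contact_force: [0.2, -0.2, -0.8]
grip_width: 0.292
grasp_force: 33.1
```

Run:
```python
from blobs import *
import pickle
s=sensors.observe(); T=Ro.from_rotvec(s['eef_rot']).as_matrix(); print(np.round(s['ee_pos'],4),T.round(3).tolist(),s['clock'],s['grip_width'])
c,im=shot('wrist','wrist4.png'); pickle.dump((c,im),open('d4.pkl','wb'))
```

```text
[ 0.5613 -0.3418  0.1547] [[-1.0, -0.005, -0.0], [-0.005, 1.0, 0.001], [0.0, 0.001, -1.0]] 13.0 0.2915750411050923
```

View pics/wrist4.png

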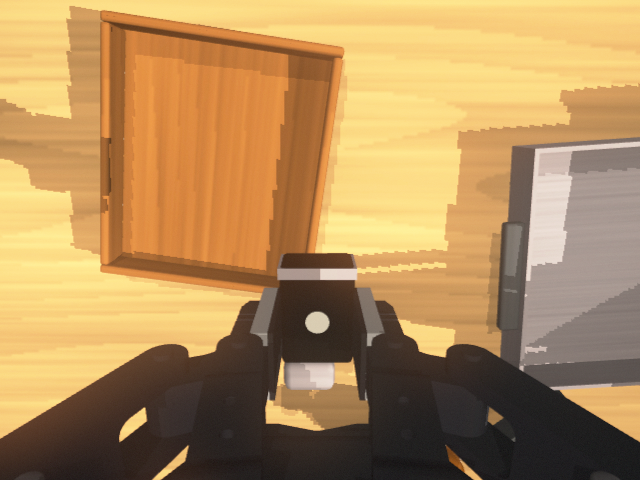

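Run:
```python
from h import *
import pickle
c,im=pickle.load(open('d4.pkl','rb'))
P=[onz(c,q,.03)[:2] for q in ((102,13),(343,51),(102,271),(309,283))]
print(np.round(P,4).tolist()); e=P[1]-P[0]; f=P[2]-P[0]; print(np.linalg.norm(e),np.linalg.norm(f),np.degrees(np.arctan2(e[1],e[0])),np.degrees(np.arctan2(f[1],f[0])))
print((P[1]+P[2])/2)
for q,z in (((498,275),.024),((514,148),.032),((503,382),.032)): print(onz(c,q,z).round(4))
```

```text
[[0.4339, -0.466], [0.4536, -0.3253], [0.5935, -0.4874], [0.6016, -0.3455]]
0.1420487315705309 0.1610419448158666 82.04088751290747 -7.663319075009256
[ 0.52355343 -0.40637037]
[ 0.5974 -0.2127  0.024 ]
[ 0.5095 -0.2169  0.032 ]
[ 0.6784 -0.2024  0.032 ]
```

Request:
{"api": "apply_moves", "payload": {
  "plan": [
    [0,-0.5,0.3,0,0,0.9,-1],
    [0,-0.8,0.5,0,0,0.8,-1],
    [-0.13,-0.75,1,0,0,0,-1],
    [0,0,1,0,0,0,-1],
    [0,0,1,0,0,0,-1]
  ]
}}

```text
clock: 13.55
ee_pos: [0.5611, -0.3834, 0.0783]
eef_rot: [0.206, 3.134, -0.0]
contact_force: [0.2, 0.4, -0.7]
grip_width: 0.294
grasp_force: 33.1
```

Request:
{"api": "apply_moves", "payload": {
  "plan": [
    [0,0,1,0,0,0,-1],
    [0,0,1,0,0,0,-1],
    [0,0,0.6,0,0,0,-1],
    [0,0,0.4,0,0,0,-1],
    [0,0,0,0,0,0,-1]
  ]
}}

```text
clock: 14.05
ee_pos: [0.5604, -0.3829, 0.0178]
eef_rot: [-0.206, -3.133, -0.002]
contact_force: [-1.6, 0.1, -0.3]
grip_width: 0.294
grasp_force: 33.1
```

Request:
{"api": "apply_moves", "payload": {
  "plan": [
    [0,0,0,0,0,0,-0.15],
    [0,0,0,0,0,0,-0.1],
    [0,0,0,0,0,0,-0.1],
    [0,0,-0.7,0,0,0,-0.1],
    [0,0,-1,0,0,0,-0.1]
  ]
}}

```text
clock: 14.55
ee_pos: [0.5601, -0.3832, 0.0528]
eef_rot: [-0.207, -3.133, -0.002]
contact_force: [0.1, 0.8, 0.3]
grip_width: 0.448
grasp_force: 0.0
```

Request:
{"api": "apply_moves", "payload": {
  "plan": [
    [0,0,-1,0,0,0,0],
    [0,0,-1,0,0,0,0],
    [0,0,-1,0,0,0,0],
    [0,0,-1,0,0,0,0],
    [0,0,-1,0,0,0,0]
  ]
}}

```text
clock: 15.05
ee_pos: [0.561, -0.384, 0.1554]
eef_rot: [0.207, 3.133, -0.002]
contact_force: [0.6, 0.1, 0.1]
grip_width: 0.499
grasp_force: 0.0
```

Request:
{"api": "apply_moves", "payload": {
  "plan": [
    [0,0.5,0,0,0,0.7,0.1],
    [0,0.97,0,0,0,0.65,0.1],
    [0.2,1,0,0,0,0,0.1],
    [0.2,1,0,0,0,0,0.1],
    [0.2,1,0,0,0,0,0.1]
  ]
}}

```text
clock: 15.55
ee_pos: [0.5682, -0.2919, 0.1531]
eef_rot: [0.374, 3.119, -0.0]
contact_force: [-0.1, -0.9, 0.0]
grip_width: 0.547
grasp_force: 0.0
```

Request:
{"api": "apply_moves", "payload": {
  "plan": [
    [0.2,1,0,0,0,0,0.1],
    [0.2,1,0,0,0,0,0.1],
    [0.2,1,0,0,0,0,0.1],
    [0.2,1,0,0,0,0,0.1],
    [0.2,1,0,0,0,0,0.1]
  ]
}}

```text
clock: 16.05
ee_pos: [0.5726, -0.19, 0.1528]
eef_rot: [-0.375, -3.119, -0.0]
contact_force: [1.1, -0.2, 0.1]
grip_width: 0.551
grasp_force: 0.0
```

Request:
{"api": "apply_moves", "payload": {
  "plan": [
    [0.2,1,0,0,0,0,0.1],
    [0.2,1,0,0,0,0,0.1],
    [0.2,1,0,0,0,0,0.1],
    [0.2,1,0,0,0,0,0.1],
    [0.2,1,0,0,0,0,0.1]
  ]
}}

```text
clock: 16.55
ee_pos: [0.5768, -0.0882, 0.1528]
eef_rot: [0.375, 3.119, 0.0]
contact_force: [-0.1, 0.8, -0.8]
grip_width: 0.551
grasp_force: 0.0
```

Request:
{"api": "apply_moves", "payload": {
  "plan": [
    [0.2,1,0,0,0,0,0.1],
    [0.2,1,0,0,0,0,0.1],
    [0.2,1,0,0,0,0,0.1],
    [0.2,1,0,0,0,0,0.1],
    [0.2,1,0,0,0,0,0.1]
  ]
}}

```text
clock: 17.05
ee_pos: [0.5809, 0.0137, 0.1528]
eef_rot: [0.375, 3.119, 0.0]
contact_force: [0.1, -0.9, -0.1]
grip_width: 0.551
grasp_force: 0.0
```

Request:
{"api": "apply_moves", "payload": {
  "plan": [
    [0.2,1,0,0,0,0,0.1],
    [0.3,1,0,0,0,0,0.1],
    [0.3,1,0,0,0,0,0.1],
    [0.2,1,0,0,0,0,0.1],
    [0.2,0.7,0,0,0,0,0.1]
  ]
}}

```text
clock: 17.55
ee_pos: [0.5798, 0.111, 0.1528]
eef_rot: [0.374, 3.119, 0.0]
contact_force: [0.7, 0.2, 0.4]
grip_width: 0.554
grasp_force: 0.0
```

```bash
cat > st.py <<'E'
from h import *
import sys,pickle
def st():
    s=sensors.observe(); T=Ro.from_rotvec(s['eef_rot']).as_matrix()
    psi=np.degrees(np.arctan2(T[1,1],T[0,1])); print('tcp',np.round(s['ee_pos'],4),'psi',round(psi,1),'grip',round(float(s['grip_width']),3),'t',round(float(s['clock']),2)); return s,T
def rel(T,s,X):
    d=np.array(X)-s['ee_pos']; return (T.T@d/.02).round(2)
def pearls(c,im,z=.072):
    """white pearl dots: bright blobs enclosed in a dark body -> (px, world xy, angle of the dark body)"""
    k=((im.max(2)<85)*255).astype(np.uint8); k=cv2.morphologyEx(k,cv2.MORPH_OPEN,np.ones((3,3),np.uint8))
    cs,h=cv2.findContours(k,cv2.RETR_CCOMP,cv2.CHAIN_APPROX_NONE); out=[]
    for i,q in enumerate(cs):
        if h[0][i][3]>=0 and 15<cv2.contourArea(q)<400:
            par=cs[h[0][i][3]]
            if cv2.contourArea(par)>6000: continue
            p=q.reshape(-1,2).mean(0); P=np.array([onz(c,a[0],z)[:2] for a in par],np.float32)*1000
            R_=cv2.minAreaRect(P); B=cv2.boxPoints(R_); e=B[1]-B[0]; a=np.degrees(np.arctan2(e[1],e[0])); a=(a+45)%90-45
            out.append((p.round(0),onz(c,p,z).round(4),round(float(a),1),np.round(R_[1],0)))
    return out
if __name__=='__main__':
    s,T=st(); c,im=shot('wrist',sys.argv[1]+'.png'); pickle.dump((c,im),open(sys.argv[1]+'.pkl','wb'))
    for b in pearls(c,im): print(b,'rel',rel(T,s,b[1]))
E
python3 st.py w5
```

```text
tcp [0.5798 0.111  0.1528] psi 76.3 grip 0.554 t 17.55
(array([389., 237.]), array([0.5845, 0.1531, 0.072 ]), -7.4, array([27., 32.])) rel [0.27 2.1  4.04]
(array([236., 171.]), array([0.529 , 0.0803, 0.072 ]), 17.9, array([32., 24.])) rel [ 2.11 -2.09  4.04]
(array([375., 138.]), array([0.5302, 0.1564, 0.072 ]), 16.7, array([33., 26.])) rel [2.95 1.62 4.04]
```

Request:
{"api": "apply_moves", "payload": {
  "plan": [
    [0.27,1,0,0,0,0,0.05],
    [0,1,0,0,0,-0.5,0.05],
    [0,0.05,0.8,0,0,-0.6,0.05],
    [0,0,1,0,0,0,0.05],
    [0,0,1,0,0,0,0.05]
  ]
}}

```text
clock: 18.1
ee_pos: [0.5848, 0.1503, 0.0965]
eef_rot: [0.237, 3.132, -0.0]
contact_force: [-0.0, -0.2, 0.2]
grip_width: 0.527
grasp_force: 0.0
```

Request:
{"api": "apply_moves", "payload": {
  "plan": [
    [0,0,1,0,0,0,0.05],
    [0,0,0.7,0,0,0,0.05],
    [0,0,0.1,0,0,0,0.05],
    [0,0,0,0,0,0,-0.3],
    [0,0,0,0,0,0,-0.7]
  ]
}}

```text
clock: 18.6
ee_pos: [0.5856, 0.1502, 0.0621]
eef_rot: [0.238, 3.13, 0.0]
contact_force: [0.5, -0.5, -0.2]
grip_width: 0.293
grasp_force: 33.5
```

Request:
{"api": "apply_moves", "payload": {
  "plan": [
    [0,0,0,0,0,0,-1],
    [0,0,0,0,0,0,-1],
    [0,0,0,0,0,0,-1],
    [0,0,0,0,0,0,-1],
    [0,0,-0.5,0,0,0,-1]
  ]
}}

```text
clock: 19.1
ee_pos: [0.5834, 0.1501, 0.0697]
eef_rot: [-0.238, -3.129, 0.001]
contact_force: [-0.6, 1.0, -0.2]
grip_width: 0.296
grasp_force: 33.6
```

Request:
{"api": "apply_moves", "payload": {
  "plan": [
    [0,0,-1,0,0,0,-1],
    [0,0,-1,0,0,0,-1],
    [0,0,-1,0,0,0,-1],
    [0,0,-1,0,0,0,-1],
    [0,0,-0.2,0,0,0,-1]
  ]
}}

```text
clock: 19.6
ee_pos: [0.5864, 0.1504, 0.1585]
eef_rot: [0.237, 3.127, 0.002]
contact_force: [0.1, 0.1, -1.1]
grip_width: 0.29
grasp_force: 33.6
```

Run:
```python
from st import *
s,T=st(); print(T.round(3).tolist()); print(rel(T,s,[.552,-.438,.155]))
```

```text
tcp [0.5864 0.1504 0.1585] psi 81.3 grip 0.29 t 19.6
[[-0.989, 0.151, 0.006], [0.151, 0.989, 0.001], [-0.006, 0.001, -1.0]]
[ -2.74 -29.34   0.15]
```

Request:
{"api": "apply_moves", "payload": {
  "plan": [
    [-0.09,-0.98,0,0,0,0,-1],
    [-0.09,-0.98,0,0,0,0,-1],
    [-0.09,-0.98,0,0,0,0,-1],
    [-0.09,-0.98,0,0,0,0,-1],
    [-0.09,-0.98,0,0,0,0,-1]
  ]
}}

```text
clock: 20.1
ee_pos: [0.5781, 0.0512, 0.154]
eef_rot: [-0.238, -3.131, 0.0]
contact_force: [-0.4, -0.2, -0.3]
grip_width: 0.291
grasp_force: 33.6
```

Request:
{"api": "apply_moves", "payload": {
  "plan": [
    [-0.09,-0.98,0,0,0,0,-1],
    [-0.09,-0.98,0,0,0,0,-1],
    [-0.09,-0.98,0,0,0,0,-1],
    [-0.09,-0.98,0,0,0,0,-1],
    [-0.09,-0.98,0,0,0,0,-1]
  ]
}}

```text
clock: 20.6
ee_pos: [0.5722, -0.047, 0.154]
eef_rot: [-0.238, -3.131, -0.0]
contact_force: [-0.0, -0.6, -1.0]
grip_width: 0.293
grasp_force: 33.6
```

Request:
{"api": "apply_moves", "payload": {
  "plan": [
    [-0.09,-0.98,0,0,0,0,-1],
    [-0.09,-0.98,0,0,0,0,-1],
    [-0.09,-0.98,0,0,0,0,-1],
    [-0.09,-0.98,0,0,0,0,-1],
    [-0.09,-0.98,0,0,0,0,-1]
  ]
}}

```text
clock: 21.1
ee_pos: [0.5663, -0.1452, 0.154]
eef_rot: [-0.238, -3.131, -0.001]
contact_force: [0.3, -0.2, -0.7]
grip_width: 0.297
grasp_force: 33.6
```

Request:
{"api": "apply_moves", "payload": {
  "plan": [
    [-0.09,-0.98,0,0,0,0,-1],
    [-0.09,-0.98,0,0,0,0,-1],
    [-0.09,-0.98,0,0,0,0,-1],
    [-0.09,-0.98,0,0,0,0,-1],
    [-0.09,-0.98,0,0,0,0,-1]
  ]
}}

```text
clock: 21.6
ee_pos: [0.5607, -0.2437, 0.1543]
eef_rot: [-0.238, -3.132, -0.001]
contact_force: [-0.4, -0.3, 0.4]
grip_width: 0.297
grasp_force: 33.6
```

Request:
{"api": "apply_moves", "payload": {
  "plan": [
    [-0.09,-0.98,0,0,0,0,-1],
    [-0.09,-0.98,0,0,0,0,-1],
    [-0.09,-0.98,0,0,0,0,-1],
    [-0.09,-0.98,0,0,0,0,-1],
    [-0.09,-0.98,0,0,0,0,-1]
  ]
}}

```text
clock: 22.1
ee_pos: [0.555, -0.3427, 0.1548]
eef_rot: [0.238, 3.133, -0.0]
contact_force: [0.3, 0.9, -0.9]
grip_width: 0.294
grasp_force: 33.6
```

Request:
{"api": "apply_moves", "payload": {
  "plan": [
    [-0.09,-0.98,0,0,0,0,-1],
    [-0.09,-0.98,0,0,0,0,-1],
    [-0.09,-0.98,0,0,0,0,-1],
    [-0.09,-0.98,0,0,0,0,-1],
    [-0.09,-0.9,0,0,0,0,-1]
  ]
}}

```text
clock: 22.6
ee_pos: [0.5493, -0.4394, 0.1548]
eef_rot: [0.238, 3.133, -0.0]
contact_force: [-0.0, 0.3, -0.7]
grip_width: 0.293
grasp_force: 33.6
```

```bash
python3 - <<'E'
from st import *
s,T=st(); print(rel(T,s,[.552,-.438,.018]))
E
python3 st.py w6
```

```text
tcp [ 0.5493 -0.4394  0.1548] psi 81.3 grip 0.293 t 22.6
[-0.12  0.09  6.84]
tcp [ 0.5493 -0.4394  0.1548] psi 81.3 grip 0.293 t 22.6
(array([397., 229.]), array([ 0.5471, -0.3921,  0.072 ]), -8.5, array([20., 26.])) rel [0.47 2.32 4.14]
```

Request:
{"api": "apply_moves", "payload": {
  "plan": [
    [-0.1,0,1,0,0,0,-1],
    [0,0,1,0,0,0,-1],
    [0,0,1,0,0,0,-1],
    [0,0,1,0,0,0,-1],
    [0,0,1,0,0,0,-1]
  ]
}}

```text
clock: 23.15
ee_pos: [0.5516, -0.4379, 0.054]
eef_rot: [0.237, 3.133, 0.0]
contact_force: [0.4, -0.3, -0.1]
grip_width: 0.293
grasp_force: 33.6
```

Request:
{"api": "apply_moves", "payload": {
  "plan": [
    [0,0,1,0,0,0,-1],
    [0,0,0.8,0,0,0,-1],
    [0,0,0,0,0,0,-1],
    [0,0,0,0,0,0,-0.15],
    [0,0,0,0,0,0,-0.15]
  ]
}}

```text
clock: 23.65
ee_pos: [0.5523, -0.4388, 0.0205]
eef_rot: [0.238, 3.131, -0.003]
contact_force: [-0.5, 1.4, -0.1]
grip_width: 0.425
grasp_force: 0.0
```

Request:
{"api": "apply_moves", "payload": {
  "plan": [
    [0,0,0,0,0,0,-0.15],
    [0,0,-0.6,0,0,0,-0.15],
    [0,0,-1,0,0,0,-0.15],
    [0,0,-1,0,0,0,-0.1],
    [0,0,-1,0,0,0,0]
  ]
}}

```text
clock: 24.15
ee_pos: [0.5521, -0.4386, 0.0943]
eef_rot: [0.238, 3.13, -0.003]
contact_force: [0.5, 0.6, -0.6]
grip_width: 0.5
grasp_force: 0.0
```

Request:
{"api": "apply_moves", "payload": {
  "plan": [
    [0,0,-1,0,0,0,0],
    [0,0,-1,0,0,0,0],
    [0,0,-1,0,0,0,0],
    [0,1,0,0,0,0,0],
    [0,1,0,0,0,0,0]
  ]
}}

```text
clock: 24.65
ee_pos: [0.558, -0.3975, 0.1526]
eef_rot: [0.239, 3.13, -0.002]
contact_force: [-0.8, 0.5, 0.3]
grip_width: 0.497
grasp_force: 0.0
```

Run:
```python
from st import *
s,T=st(); print(rel(T,s,[.5296,.0799,.155]),rel(T,s,[.5304,.1557,.155]))
```

```text
tcp [ 0.558  -0.3975  0.1526] psi 81.3 grip 0.497 t 24.65
[ 5.03 23.38 -0.16] [ 5.56 27.13 -0.16]
```

Request:
{"api": "apply_moves", "payload": {
  "plan": [
    [0.21,0.97,0,0,0,0,0.1],
    [0.21,0.97,0,0,0,0,0.1],
    [0.21,0.97,0,0,0,0,0.1],
    [0.21,0.97,0,0,0,0,0.1],
    [0.21,0.97,0,0,0,0,0.1]
  ]
}}

```text
clock: 25.15
ee_pos: [0.5508, -0.2965, 0.1498]
eef_rot: [-0.236, -3.131, -0.002]
contact_force: [-0.1, 0.5, 0.5]
grip_width: 0.553
grasp_force: 0.0
```

Request:
{"api": "apply_moves", "payload": {
  "plan": [
    [0.21,0.97,0,0,0,0,0.1],
    [0.21,0.97,0,0,0,0,0.1],
    [0.21,0.97,0,0,0,0,0.1],
    [0.21,0.97,0,0,0,0,0.1],
    [0.21,0.97,0,0,0,0,0.1]
  ]
}}

```text
clock: 25.65
ee_pos: [0.5451, -0.1987, 0.1509]
eef_rot: [0.238, 3.132, -0.0]
contact_force: [-0.1, 0.5, 0.8]
grip_width: 0.548
grasp_force: 0.0
```

Request:
{"api": "apply_moves", "payload": {
  "plan": [
    [0.21,0.97,0,0,0,0,0.1],
    [0.21,0.97,0,0,0,0,0.1],
    [0.21,0.97,0,0,0,0,0.1],
    [0.21,0.97,0,0,0,0,0.1],
    [0.21,0.97,0,0,0,0,0.1]
  ]
}}

```text
clock: 26.15
ee_pos: [0.5389, -0.0997, 0.1509]
eef_rot: [0.238, 3.132, -0.0]
contact_force: [-0.8, -0.6, -0.1]
grip_width: 0.554
grasp_force: 0.0
```

Request:
{"api": "apply_moves", "payload": {
  "plan": [
    [0.21,0.97,0,0,0,0,0.1],
    [0.21,0.97,0,0,0,0,0.1],
    [0.21,0.97,0,0,0,0,0.1],
    [0.21,0.97,0,0,0,0,0.1],
    [0.21,0.97,0,0,0,0,0.1]
  ]
}}

```text
clock: 26.65
ee_pos: [0.5327, -0.0007, 0.1509]
eef_rot: [0.238, 3.132, 0.0]
contact_force: [0.4, 0.2, -0.4]
grip_width: 0.553
grasp_force: 0.0
```

Request:
{"api": "apply_moves", "payload": {
  "plan": [
    [0.21,0.97,0,0,0,0,0.1],
    [0.21,0.97,0,0,0,0,0.1],
    [0.21,0.97,0,0,0,0,0.1],
    [0.21,0.97,0,0,0,-1,0.1],
    [0,0,0,0,0,-1,0.1]
  ]
}}

```text
clock: 27.15
ee_pos: [0.5275, 0.0797, 0.1508]
eef_rot: [0.022, -3.141, -0.001]
contact_force: [0.4, -0.2, 0.5]
grip_width: 0.549
grasp_force: 0.0
```

Request:
{"api": "apply_moves", "payload": {
  "plan": [
    [0,0,0,0,0,-1,0.1],
    [0,0,0,0,0,-1,0.1],
    [0,0,0,0,0,-1,0.1],
    [0,0,0,0,0,-0.8,0.1],
    [0,0,0,0,0,0,0.1]
  ]
}}

```text
clock: 27.65
ee_pos: [0.5278, 0.0777, 0.1508]
eef_rot: [-0.489, 3.103, -0.0]
contact_force: [0.8, -0.3, 0.4]
grip_width: 0.551
grasp_force: 0.0
```

```bash
python3 st.py w7
```

```text
tcp [0.5278 0.0777 0.1508] psi 107.9 grip 0.551 t 27.65
(array([316., 248.]), array([0.5291, 0.0785, 0.072 ]), 17.9, array([35., 28.])) rel [-0.07  0.02  3.94]
```

Request:
{"api": "apply_moves", "payload": {
  "plan": [
    [-0.07,0,1,0,0,0,0.05],
    [0,0,1,0,0,0,0.05],
    [0,0,1,0,0,0,0.05],
    [0,0,1,0,0,0,0.05],
    [0,0,0.5,0,0,0,0.05]
  ]
}}

```text
clock: 28.2
ee_pos: [0.5281, 0.0778, 0.0589]
eef_rot: [0.486, -3.101, -0.001]
contact_force: [-0.4, 0.9, -0.5]
grip_width: 0.529
grasp_force: 0.0
```

Request:
{"api": "apply_moves", "payload": {
  "plan": [
    [0,0,0,0,0,0,0],
    [0,0,0,0,0,0,-0.4],
    [0,0,0,0,0,0,-1],
    [0,0,0,0,0,0,-1],
    [0,0,0,0,0,0,-1]
  ]
}}

```text
clock: 28.7
ee_pos: [0.5303, 0.0775, 0.0619]
eef_rot: [-0.488, 3.101, -0.001]
contact_force: [0.5, 0.0, 2.0]
grip_width: 0.29
grasp_force: 32.2
```

Request:
{"api": "apply_moves", "payload": {
  "plan": [
    [0,0,0,0,0,0,-1],
    [0,0,-0.6,0,0,0,-1],
    [0,0,-1,0,0,0,-1],
    [0,0,-1,0,0,1,-1],
    [0,0,-1,0,0,1,-1]
  ]
}}

```text
clock: 29.2
ee_pos: [0.5293, 0.0775, 0.134]
eef_rot: [0.234, -3.133, 0.0]
contact_force: [0.1, -0.1, 0.4]
grip_width: 0.293
grasp_force: 31.9
```

Request:
{"api": "apply_moves", "payload": {
  "plan": [
    [0,0,-1,0,0,1,-1],
    [0,0,0,0,0,1,-1],
    [0,0,0,0,0,1,-1],
    [0,0,0,0,0,0.6,-1],
    [0,0,0,0,0,0,-1]
  ]
}}

```text
clock: 29.7
ee_pos: [0.5294, 0.0775, 0.1534]
eef_rot: [0.213, 3.134, -0.0]
contact_force: [0.5, -0.3, -0.5]
grip_width: 0.29
grasp_force: 31.9
```

Run:
```python
from st import *
s,T=st(); print(rel(T,s,[.497,-.3745,.155]))
```

```text
tcp [0.5294 0.0775 0.1534] psi 82.2 grip 0.29 t 29.7
[ -1.45 -22.61  -0.08]
```

Request:
{"api": "apply_moves", "payload": {
  "plan": [
    [-0.06,-0.98,0,0,0,0,-1],
    [-0.06,-0.98,0,0,0,0,-1],
    [-0.06,-0.98,0,0,0,0,-1],
    [-0.06,-0.98,0,0,0,0,-1],
    [-0.06,-0.98,0,0,0,0,-1]
  ]
}}

```text
clock: 30.2
ee_pos: [0.522, -0.0212, 0.1531]
eef_rot: [0.211, 3.134, -0.0]
contact_force: [-0.3, 0.6, -0.1]
grip_width: 0.298
grasp_force: 32.0
```

Request:
{"api": "apply_moves", "payload": {
  "plan": [
    [-0.06,-0.98,0,0,0,0,-1],
    [-0.06,-0.98,0,0,0,0,-1],
    [-0.06,-0.98,0,0,0,0,-1],
    [-0.06,-0.98,0,0,0,0,-1],
    [-0.06,-0.98,0,0,0,0,-1]
  ]
}}

```text
clock: 30.7
ee_pos: [0.5147, -0.1191, 0.1531]
eef_rot: [-0.211, -3.135, 0.0]
contact_force: [1.4, -0.1, -0.5]
grip_width: 0.293
grasp_force: 32.0
```

Request:
{"api": "apply_moves", "payload": {
  "plan": [
    [-0.06,-0.98,0,0,0,0,-1],
    [-0.06,-0.98,0,0,0,0,-1],
    [-0.06,-0.98,0,0,0,0,-1],
    [-0.06,-0.98,0,0,0,0,-1],
    [-0.06,-0.98,0,0,0,0,-1]
  ]
}}

```text
clock: 31.2
ee_pos: [0.5074, -0.217, 0.1531]
eef_rot: [-0.211, -3.134, -0.0]
contact_force: [0.1, 0.1, -0.1]
grip_width: 0.297
grasp_force: 32.0
```

Request:
{"api": "apply_moves", "payload": {
  "plan": [
    [-0.06,-0.98,0,0,0,0,-1],
    [-0.06,-0.98,0,0,0,0,-1],
    [-0.06,-0.98,0,0,0,0,-1],
    [-0.06,-0.98,0,0,0,0,-1],
    [-0.06,-0.98,0,0,0,0,-1]
  ]
}}

```text
clock: 31.7
ee_pos: [0.5001, -0.3155, 0.1529]
eef_rot: [0.212, 3.134, 0.0]
contact_force: [0.4, -1.3, 0.4]
grip_width: 0.289
grasp_force: 32.0
```

Request:
{"api": "apply_moves", "payload": {
  "plan": [
    [-0.08,-0.98,0,0,0,0,-1],
    [-0.08,-0.98,0,0,0,0,-1],
    [-0.08,-0.98,0,0,0,0,-1],
    [0,0,0.5,0,0,0,-1],
    [0,0,0.5,0,0,0,-1]
  ]
}}

```text
clock: 32.2
ee_pos: [0.497, -0.3735, 0.1321]
eef_rot: [-0.214, -3.134, -0.001]
contact_force: [-0.2, 0.7, -0.7]
grip_width: 0.295
grasp_force: 32.0
```

Run:
```python
from st import *
s,T=st(); print(rel(T,s,[.497,-.3745,.018]))
```

```text
tcp [ 0.497  -0.3735  0.1321] psi 82.2 grip 0.295 t 32.2
[-0.01 -0.05  5.7 ]
```

Request:
{"api": "apply_moves", "payload": {
  "plan": [
    [0,0,1,0,0,0,-1],
    [0,0,1,0,0,0,-1],
    [0,0,1,0,0,0,-1],
    [0,0,1,0,0,0,-1],
    [0,0,1,0,0,0,-1]
  ]
}}

```text
clock: 32.7
ee_pos: [0.4967, -0.3713, 0.0307]
eef_rot: [-0.211, -3.133, -0.003]
contact_force: [-0.0, 0.1, 0.3]
grip_width: 0.29
grasp_force: 32.0
```

Request:
{"api": "apply_moves", "payload": {
  "plan": [
    [0,0,0.6,0,0,0,-1],
    [0,0,0,0,0,0,-1],
    [0,0,0,0,0,0,-0.15],
    [0,0,0,0,0,0,-0.15],
    [0,0,0,0,0,0,-0.15]
  ]
}}

```text
clock: 33.2
ee_pos: [0.4979, -0.3738, 0.0223]
eef_rot: [0.213, 3.132, -0.003]
contact_force: [-0.0, -0.9, 0.2]
grip_width: 0.427
grasp_force: 0.0
```

Request:
{"api": "apply_moves", "payload": {
  "plan": [
    [0,0,-0.6,0,0,0,-0.15],
    [0,0,-1,0,0,0,-0.15],
    [0,0,-1,0,0,0,-0.1],
    [0,0,-1,0,0,0,0],
    [0,0,-1,0,0,0,0]
  ]
}}

```text
clock: 33.7
ee_pos: [0.4974, -0.3734, 0.1153]
eef_rot: [0.213, 3.133, -0.002]
contact_force: [-0.1, -0.1, -0.4]
grip_width: 0.501
grasp_force: 0.0
```

Request:
{"api": "apply_moves", "payload": {
  "plan": [
    [0,0,-1,0,0,0,0],
    [0,0,-1,0,0,0,0],
    [0,1,0,0,0,0,0.1],
    [0,1,0,0,0,0,0.1],
    [0,1,0,0,0,0,0.1]
  ]
}}

```text
clock: 34.2
ee_pos: [0.5047, -0.3109, 0.1517]
eef_rot: [-0.212, -3.133, -0.003]
contact_force: [0.1, 0.2, -0.1]
grip_width: 0.545
grasp_force: 0.0
```

Run:
```python
from st import *
s,T=st(); print(rel(T,s,[.5304,.1557,.155]))
```

```text
tcp [ 0.5047 -0.3109  0.1517] psi 82.3 grip 0.545 t 34.2
[ 1.87 23.29 -0.12]
```

Request:
{"api": "apply_moves", "payload": {
  "plan": [
    [0.08,0.97,0,0,0,0,0.1],
    [0.08,0.97,0,0,0,0,0.1],
    [0.08,0.97,0,0,0,0,0.1],
    [0.08,0.97,0,0,0,0,0.1],
    [0.08,0.97,0,0,0,0,0.1]
  ]
}}

```text
clock: 34.7
ee_pos: [0.5104, -0.2147, 0.1527]
eef_rot: [-0.213, -3.134, -0.0]
contact_force: [0.4, -0.2, -0.2]
grip_width: 0.547
grasp_force: 0.0
```

Request:
{"api": "apply_moves", "payload": {
  "plan": [
    [0.08,0.97,0,0,0,0,0.1],
    [0.08,0.97,0,0,0,0,0.1],
    [0.08,0.97,0,0,0,0,0.1],
    [0.08,0.97,0,0,0,0,0.1],
    [0.08,0.97,0,0,0,0,0.1]
  ]
}}

```text
clock: 35.2
ee_pos: [0.5154, -0.1176, 0.1528]
eef_rot: [0.213, 3.134, -0.0]
contact_force: [1.0, -0.2, -0.4]
grip_width: 0.552
grasp_force: 0.0
```

Request:
{"api": "apply_moves", "payload": {
  "plan": [
    [0.08,0.97,0,0,0,0,0.1],
    [0.08,0.97,0,0,0,0,0.1],
    [0.08,0.97,0,0,0,0,0.1],
    [0.08,0.97,0,0,0,0,0.1],
    [0.08,0.97,0,0,0,0,0.1]
  ]
}}

```text
clock: 35.7
ee_pos: [0.5205, -0.0205, 0.1528]
eef_rot: [0.213, 3.134, 0.0]
contact_force: [0.3, -0.0, 1.2]
grip_width: 0.549
grasp_force: 0.0
```

Request:
{"api": "apply_moves", "payload": {
  "plan": [
    [0.08,0.97,0,0,0,0,0.1],
    [0.08,0.97,0,0,0,0,0.1],
    [0.08,0.97,0,0,0,0,0.1],
    [0.08,0.97,0,0,0,0,0.1],
    [0.08,0.97,0,0,0,0,0.1]
  ]
}}

```text
clock: 36.2
ee_pos: [0.5255, 0.0767, 0.1528]
eef_rot: [0.213, 3.134, -0.0]
contact_force: [-0.2, -0.7, 0.8]
grip_width: 0.551
grasp_force: 0.0
```

Request:
{"api": "apply_moves", "payload": {
  "plan": [
    [0.08,0.97,0,0,0,0,0.1],
    [0.08,0.97,0,0,0,0,0.1],
    [0.08,0.97,0,0,0,0,0.1],
    [0.08,0.97,0,0,0,-1,0.1],
    [0,0,0,0,0,-1,0.1]
  ]
}}

```text
clock: 36.7
ee_pos: [0.5295, 0.1555, 0.1528]
eef_rot: [-0.047, 3.141, 0.001]
contact_force: [0.0, -0.2, 0.0]
grip_width: 0.551
grasp_force: 0.0
```

Request:
{"api": "apply_moves", "payload": {
  "plan": [
    [0,0,0,0,0,-1,0.1],
    [0,0,0,0,0,-1,0.1],
    [0,0,0,0,0,-1,0.1],
    [0,0,0,0,0,-0.4,0.1],
    [0,0,0,0,0,0,0.1]
  ]
}}

```text
clock: 37.2
ee_pos: [0.5296, 0.1536, 0.1528]
eef_rot: [0.464, -3.107, -0.0]
contact_force: [-0.8, 0.3, 0.1]
grip_width: 0.552
grasp_force: 0.0
```

```bash
python3 st.py w8
```

```text
tcp [0.5296 0.1536 0.1528] psi 107.0 grip 0.552 t 37.2
(array([317., 246.]), array([0.5301, 0.1547, 0.072 ]), 17.0, array([35., 28.])) rel [-0.04  0.05  4.04]
```

Request:
{"api": "apply_moves", "payload": {
  "plan": [
    [0,0.05,1,0,0,0,0],
    [0,0,1,0,0,0,0],
    [0,0,1,0,0,0,0],
    [0,0,1,0,0,0,0],
    [0,0,0.55,0,0,0,0]
  ]
}}

```text
clock: 37.75
ee_pos: [0.5285, 0.154, 0.06]
eef_rot: [0.463, -3.105, -0.0]
contact_force: [-0.3, 0.6, -0.4]
grip_width: 0.504
grasp_force: 0.0
```

Request:
{"api": "apply_moves", "payload": {
  "plan": [
    [0,0,0,0,0,0,0],
    [0,0,0,0,0,0,-0.4],
    [0,0,0,0,0,0,-1],
    [0,0,0,0,0,0,-1],
    [0,0,0,0,0,0,-1]
  ]
}}

```text
clock: 38.25
ee_pos: [0.5305, 0.1539, 0.0628]
eef_rot: [-0.464, 3.105, -0.0]
contact_force: [-0.1, 0.3, 1.7]
grip_width: 0.289
grasp_force: 32.3
```

Request:
{"api": "apply_moves", "payload": {
  "plan": [
    [0,0,0,0,0,0,-1],
    [0,0,-0.6,0,0,0,-1],
    [0,0,-1,0,0,0,-1],
    [0,0,-1,0,0,1,-1],
    [0,0,-1,0,0,1,-1]
  ]
}}

```text
clock: 38.75
ee_pos: [0.5297, 0.1538, 0.1351]
eef_rot: [-0.209, 3.135, 0.0]
contact_force: [-0.2, -0.8, -0.0]
grip_width: 0.292
grasp_force: 32.1
```

Request:
{"api": "apply_moves", "payload": {
  "plan": [
    [0,0,-1,0,0,1,-1],
    [0,0,0,0,0,1,-1],
    [0,0,0,0,0,1,-1],
    [0,0,0,0,0,0.4,-1],
    [0,0,0,0,0,0,-1]
  ]
}}

```text
clock: 39.25
ee_pos: [0.5298, 0.1538, 0.1545]
eef_rot: [0.213, 3.134, 0.0]
contact_force: [-0.3, 0.8, 0.5]
grip_width: 0.289
grasp_force: 32.1
```

Run:
```python
from st import *
s,T=st(); print(rel(T,s,[.4885,-.4302,.155]))
```

```text
tcp [0.5298 0.1538 0.1545] psi 82.2 grip 0.289 t 39.25
[ -1.9  -29.21  -0.03]
```

Request:
{"api": "apply_moves", "payload": {
  "plan": [
    [-0.06,-0.97,0,0,0,0,-1],
    [-0.06,-0.97,0,0,0,0,-1],
    [-0.06,-0.97,0,0,0,0,-1],
    [-0.06,-0.97,0,0,0,0,-1],
    [-0.06,-0.97,0,0,0,0,-1]
  ]
}}

```text
clock: 39.75
ee_pos: [0.5224, 0.0562, 0.1542]
eef_rot: [0.211, 3.134, -0.0]
contact_force: [-0.2, -0.1, -0.0]
grip_width: 0.292
grasp_force: 32.0
```

Request:
{"api": "apply_moves", "payload": {
  "plan": [
    [-0.06,-0.97,0,0,0,0,-1],
    [-0.06,-0.97,0,0,0,0,-1],
    [-0.06,-0.97,0,0,0,0,-1],
    [-0.06,-0.97,0,0,0,0,-1],
    [-0.06,-0.97,0,0,0,0,-1]
  ]
}}

```text
clock: 40.25
ee_pos: [0.5153, -0.0408, 0.1542]
eef_rot: [0.212, 3.134, -0.0]
contact_force: [1.5, -0.4, 0.1]
grip_width: 0.292
grasp_force: 32.0
```

Request:
{"api": "apply_moves", "payload": {
  "plan": [
    [-0.06,-0.97,0,0,0,0,-1],
    [-0.06,-0.97,0,0,0,0,-1],
    [-0.06,-0.97,0,0,0,0,-1],
    [-0.06,-0.97,0,0,0,0,-1],
    [-0.06,-0.97,0,0,0,0,-1]
  ]
}}

```text
clock: 40.75
ee_pos: [0.5081, -0.1377, 0.1542]
eef_rot: [0.211, 3.134, -0.0]
contact_force: [-0.1, 0.8, -0.3]
grip_width: 0.288
grasp_force: 32.0
```

Request:
{"api": "apply_moves", "payload": {
  "plan": [
    [-0.06,-0.97,0,0,0,0,-1],
    [-0.06,-0.97,0,0,0,0,-1],
    [-0.06,-0.97,0,0,0,0,-1],
    [-0.06,-0.97,0,0,0,0,-1],
    [-0.06,-0.97,0,0,0,0,-1]
  ]
}}

```text
clock: 41.25
ee_pos: [0.501, -0.2346, 0.1542]
eef_rot: [0.212, 3.134, -0.0]
contact_force: [-0.5, -0.6, 0.2]
grip_width: 0.294
grasp_force: 32.0
```

Request:
{"api": "apply_moves", "payload": {
  "plan": [
    [-0.06,-0.97,0,0,0,0,-1],
    [-0.06,-0.97,0,0,0,0,-1],
    [-0.06,-0.97,0,0,0,0,-1],
    [-0.06,-0.97,0,0,0,0,-1],
    [-0.06,-0.97,0,0,0,0,-1]
  ]
}}

```text
clock: 41.75
ee_pos: [0.4938, -0.3322, 0.1538]
eef_rot: [-0.213, -3.134, -0.0]
contact_force: [1.1, 0.2, -0.4]
grip_width: 0.293
grasp_force: 32.0
```

Request:
{"api": "apply_moves", "payload": {
  "plan": [
    [-0.06,-0.97,0,0,0,0,-1],
    [-0.06,-0.97,0,0,0,0,-1],
    [-0.06,-0.97,0,0,0,0,-1],
    [-0.06,-0.97,0,0,0,0,-1],
    [-0.06,-0.97,0,0,0,0,-1]
  ]
}}

```text
clock: 42.25
ee_pos: [0.4866, -0.4293, 0.1537]
eef_rot: [-0.213, -3.134, -0.0]
contact_force: [0.2, -0.5, -0.6]
grip_width: 0.291
grasp_force: 32.0
```

Run:
```python
from st import *
s,T=st(); print(rel(T,s,[.4885,-.4302,.018]))
c,im=shot('wrist','w9.png')
for b in pearls(c,im,.022): print(b)
```

```text
tcp [ 0.4866 -0.4293  0.1537] psi 82.2 grip 0.291 t 42.25
[-0.1  -0.03  6.79]
(array([399., 225.]), array([ 0.4952, -0.3726,  0.022 ]), -8.8, array([24., 34.]))
```

Request:
{"api": "apply_moves", "payload": {
  "plan": [
    [-0.1,0,1,0,0,0,-1],
    [0,0,1,0,0,0,-1],
    [0,0,1,0,0,0,-1],
    [0,0,1,0,0,0,-1],
    [0,0,1,0,0,0,-1]
  ]
}}

```text
clock: 42.8
ee_pos: [0.4888, -0.4284, 0.053]
eef_rot: [0.213, 3.134, 0.0]
contact_force: [-0.4, 0.2, -0.6]
grip_width: 0.295
grasp_force: 32.0
```

Request:
{"api": "apply_moves", "payload": {
  "plan": [
    [0,0,1,0,0,0,-1],
    [0,0,0.7,0,0,0,-1],
    [0,0,0,0,0,0,-0.15],
    [0,0,0,0,0,0,-0.15],
    [0,0,0,0,0,0,-0.15]
  ]
}}

```text
clock: 43.3
ee_pos: [0.4896, -0.4289, 0.0214]
eef_rot: [0.213, 3.133, -0.003]
contact_force: [0.1, -0.2, 0.8]
grip_width: 0.428
grasp_force: 0.0
```

Request:
{"api": "apply_moves", "payload": {
  "plan": [
    [0,0,-0.6,0,0,0,-0.15],
    [0,0,-1,0,0,0,-0.15],
    [0,0,-1,0,0,0,-0.1],
    [0,0,-1,0,0,0,0],
    [0,0,-1,0,0,0,0]
  ]
}}

```text
clock: 43.8
ee_pos: [0.4893, -0.4284, 0.1149]
eef_rot: [0.212, 3.132, -0.003]
contact_force: [0.3, -0.1, 0.1]
grip_width: 0.498
grasp_force: 0.0
```

Request:
{"api": "apply_moves", "payload": {
  "plan": [
    [0,0,-1,0,0,0,0],
    [0,0.5,-1,0,0,0,0],
    [0,1,-1,0,0,0,0.1],
    [0,1,-1,0,0,0,0.1],
    [0,1,0,0,0,0,0.1]
  ]
}}

```text
clock: 44.3
ee_pos: [0.5001, -0.3596, 0.1977]
eef_rot: [0.213, 3.127, -0.01]
contact_force: [0.3, 0.4, 0.4]
grip_width: 0.551
grasp_force: 0.0
```

Run:
```python
from st import *
s,T=st(); print(rel(T,s,[.515,.41,.2]))
a=shot('scene','s10.png')[1]; b=shot('side','d10.png')[1]; c,w=shot('wrist','w10.png'); 
for x in pearls(c,w,.022): print(x)
f=lambda im:cv2.resize(im,(400,300),interpolation=cv2.INTER_CUBIC)
o=np.vstack([np.hstack([f(a[80:380,180:580]),f(b[130:355,200:500])]),np.hstack([f(w),f(b[330:480,120:320])])])
cv2.imwrite('pics/comp10.png',o[:,:,::-1])
```

```text
tcp [ 0.5001 -0.3596  0.1977] psi 82.2 grip 0.551 t 44.3
[ 4.47 38.22 -0.38]
(array([294., 289.]), array([ 0.5609, -0.3822,  0.022 ]), -7.9, array([25., 31.]))
(array([297., 209.]), array([ 0.495 , -0.3705,  0.022 ]), -7.8, array([25., 34.]))
(array([225., 208.]), array([ 0.4867, -0.4253,  0.022 ]), -7.7, array([27., 34.]))
```

View pics/comp10.png

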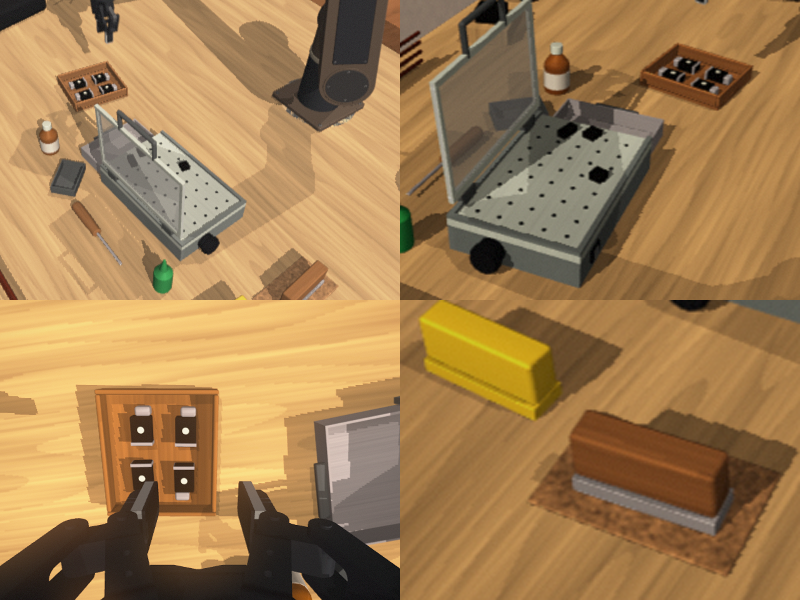

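Request:
{"api": "apply_moves", "payload": {
  "plan": [
    [0.11,0.98,0,0,0,0,0.4],
    [0.11,0.98,0,0,0,0,0.4],
    [0.11,0.98,0,0,0,0,0.4],
    [0.11,0.98,0,0,0,0,0.4],
    [0.11,0.98,0,0,0,0,0.4]
  ]
}}

```text
clock: 44.95
ee_pos: [0.5005, -0.258, 0.1916]
eef_rot: [-0.212, -3.134, -0.0]
contact_force: [1.1, 1.3, -0.9]
grip_width: 0.702
grasp_force: 0.0
```

Request:
{"api": "apply_moves", "payload": {
  "plan": [
    [0.11,0.98,0,0,0,0,0.4],
    [0.11,0.98,0,0,0,0,0.4],
    [0.11,0.98,0,0,0,0,0.4],
    [0.11,0.98,0,0,0,0,0.4],
    [0.11,0.98,0,0,0,0,0.4]
  ]
}}

```text
clock: 45.45
ee_pos: [0.5028, -0.1596, 0.1919]
eef_rot: [0.212, 3.134, -0.0]
contact_force: [-0.5, -0.1, 0.6]
grip_width: 0.699
grasp_force: 0.0
```

Request:
{"api": "apply_moves", "payload": {
  "plan": [
    [0.11,0.98,0,0,0,0,0.4],
    [0.11,0.98,0,0,0,0,0.4],
    [0.11,0.98,0,0,0,0,0.4],
    [0.11,0.98,0,0,0,0,0.4],
    [0.11,0.98,0,0,0,0,0.4]
  ]
}}

```text
clock: 45.95
ee_pos: [0.505, -0.0611, 0.1919]
eef_rot: [0.212, 3.134, -0.0]
contact_force: [-0.0, 0.3, 0.1]
grip_width: 0.699
grasp_force: 0.0
```

Request:
{"api": "apply_moves", "payload": {
  "plan": [
    [0.11,0.98,0,0,0,0,0.4],
    [0.11,0.98,0,0,0,0,0.4],
    [0.11,0.98,0,0,0,0,0.4],
    [0.11,0.98,0,0,0,0,0.4],
    [0.11,0.98,0,0,0,0,0.4]
  ]
}}

```text
clock: 46.45
ee_pos: [0.5072, 0.0375, 0.1919]
eef_rot: [0.212, 3.134, -0.0]
contact_force: [0.9, -0.0, -0.1]
grip_width: 0.697
grasp_force: 0.0
```

Request:
{"api": "apply_moves", "payload": {
  "plan": [
    [0.11,0.98,0,0,0,0,0.4],
    [0.11,0.98,0,0,0,0,0.4],
    [0.11,0.98,0,0,0,0,0.4],
    [0.11,0.98,0,0,0,0,0.4],
    [0.11,0.98,0,0,0,0,0.4]
  ]
}}

```text
clock: 46.95
ee_pos: [0.5094, 0.136, 0.192]
eef_rot: [0.212, 3.134, 0.0]
contact_force: [-0.6, 0.1, -0.3]
grip_width: 0.702
grasp_force: 0.0
```

Request:
{"api": "apply_moves", "payload": {
  "plan": [
    [0.11,0.98,0,0,0,0,0.4],
    [0.11,0.98,0,0,0,0,0.4],
    [0.11,0.98,0,0,0,0,0.4],
    [0.11,0.98,0,0,0,0,0.4],
    [0.11,0.98,0,0,0,0,0.4]
  ]
}}

```text
clock: 47.45
ee_pos: [0.5116, 0.2345, 0.1919]
eef_rot: [0.212, 3.134, 0.0]
contact_force: [-0.2, -0.3, -0.4]
grip_width: 0.699
grasp_force: 0.0
```

Request:
{"api": "apply_moves", "payload": {
  "plan": [
    [0.11,0.98,0,0,0,0,0.4],
    [0.11,0.98,0,0,0,0,0.4],
    [0.11,0.98,0,0,0,0,0.4],
    [0.11,0.98,0,0,0,0,0.4],
    [0.11,0.98,0,0,0,0,0.4]
  ]
}}

```text
clock: 47.95
ee_pos: [0.5137, 0.3331, 0.1919]
eef_rot: [0.212, 3.134, -0.0]
contact_force: [0.3, 0.5, 0.3]
grip_width: 0.698
grasp_force: 0.0
```

Request:
{"api": "apply_moves", "payload": {
  "plan": [
    [0.11,0.98,0,0,0,-0.3,0.4],
    [0,0.5,0,0,0,-1,0.4],
    [0,0,0,0,0,-1,0.4],
    [0,0,0,0,0,-1,0.4],
    [0,0,0,0,0,0,0.4]
  ]
}}

```text
clock: 48.45
ee_pos: [0.5157, 0.362, 0.1918]
eef_rot: [0.204, -3.135, 0.0]
contact_force: [-0.6, 0.4, -0.7]
grip_width: 0.7
grasp_force: 0.0
```

Run:
```python
from st import *
s,T=st()
c,w=shot('wrist','w11.png'); pickle.dump((c,w,s,T),open('w11.pkl','wb'))
```

```text
tcp [0.5157 0.362  0.1918] psi 97.4 grip 0.7 t 48.45
```

View pics/w11.png

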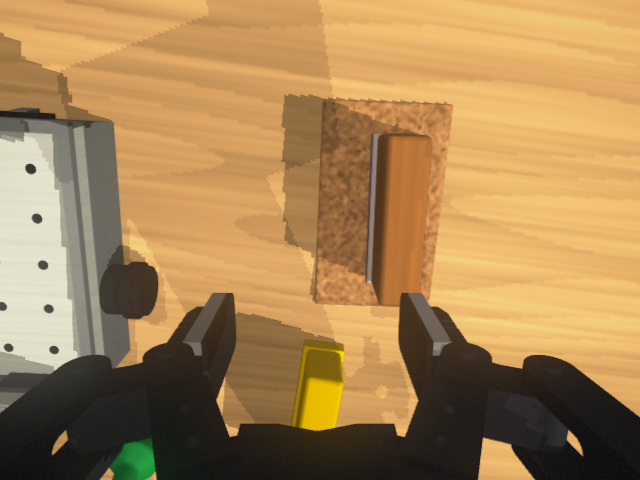

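Run:
```python
from st import *
c,w,s,T=pickle.load(open('w11.pkl','rb'))
P=np.array([onz(c,q,.064)[:2] for q in((383,136),(431,138),(421,303),(379,303))]); print(P.round(4).tolist(),P.mean(0).round(4))
a=P[3]-P[0];b=P[2]-P[1]; print(np.degrees(np.arctan2(a[1],a[0])),np.degrees(np.arctan2(b[1],b[0])),np.linalg.norm(a),np.linalg.norm(P[1]-P[0]))
Q=np.array([onz(c,q,.004)[:2] for q in((323,99),(452,104),(432,306),(314,304))]); print('pad',Q.round(4).tolist(),Q.mean(0).round(4)); a=Q[3]-Q[0]; print(np.degrees(np.arctan2(a[1],a[0])))
m=P.mean(0); print(rel(T,s,[m[0],m[1],.05]))
D=pickle.load(open('d0.pkl','rb'))['side'][0]; ps=lambda x,y:(185+(x-534)/2.046,375+(y-367)/2.046)
print('h',tri(D,ps(733,435),c,(383,136)).round(4),tri(D,ps(577,408),c,(379,303)).round(4))
```

```text
[[0.4525, 0.3973], [0.4497, 0.4278], [0.5625, 0.4439], [0.5664, 0.4143]] [0.5078 0.4208]
8.484014710328495 8.118024764422211 0.11516092046497395 0.030573100424685515
pad [[0.4322, 0.3571], [0.4231, 0.4548], [0.5892, 0.4737], [0.6006, 0.3718]] [0.5113 0.4144]
5.010633827803931
[0.01 2.97 7.09]
h [0.4536 0.3994 0.0544] [0.5794 0.4207 0.0368]
```

Request:
{"api": "apply_moves", "payload": {
  "plan": [
    [-0.08,1,0.6,0,0,0,0.3],
    [0,1,0.6,0,0,0,0.3],
    [0,1,0.8,0,0,-0.2,0.3],
    [0,0,1,0,0,0,0.3],
    [0,0,1,0,0,0,0.3]
  ]
}}

```text
clock: 49.0
ee_pos: [0.5098, 0.4219, 0.1114]
eef_rot: [-0.226, 3.133, 0.0]
contact_force: [1.0, 0.3, -0.9]
grip_width: 0.653
grasp_force: 0.0
```

Request:
{"api": "apply_moves", "payload": {
  "plan": [
    [0,0,1,0,0,0,0.3],
    [0,0,1,0,0,0,0.3],
    [0,0,1,0,0,0,0.3],
    [0,0,0.8,0,0,0,0.3],
    [0,0,0.2,0,0,0,0.3]
  ]
}}

```text
clock: 49.5
ee_pos: [0.5087, 0.4201, 0.0293]
eef_rot: [0.225, -3.13, 0.003]
contact_force: [0.1, 0.5, -0.4]
grip_width: 0.646
grasp_force: 0.0
```

Request:
{"api": "apply_moves", "payload": {
  "plan": [
    [0,0,0,0,0,0,0.2],
    [0,0,0,0,0,0,-0.2],
    [0,0,0,0,0,0,-0.6],
    [0,0,0,0,0,0,-1],
    [0,0,0,0,0,0,-1]
  ],
  "squeeze": 70
}}

```text
clock: 50.0
ee_pos: [0.5112, 0.4215, 0.0335]
eef_rot: [-0.226, 3.131, 0.002]
contact_force: [0.2, 0.1, 2.9]
grip_width: 0.338
grasp_force: 69.3
```

Request:
{"api": "apply_moves", "payload": {
  "plan": [
    [0,0,0,0,0,0,-1],
    [0,0,0,0,0,0,-1],
    [0,0,-0.3,0,0,0,-1],
    [0,0,-1,0,0,0,-1],
    [0,0,-1,0,0,0,-1]
  ]
}}

```text
clock: 50.5
ee_pos: [0.5084, 0.4198, 0.076]
eef_rot: [0.227, -3.129, 0.004]
contact_force: [-0.3, 0.6, -1.3]
grip_width: 0.342
grasp_force: 69.0
```

Run:
```python
from st import *
s,T=st(); print(rel(T,s,[.5679,.064,.15])); shot('side','d12.png'); c,w=shot('wrist','w12.png')
b=cv2.imread('pics/d12.png')[300:480,120:360]; cv2.imwrite('pics/comp12.png',np.hstack([cv2.resize(b,(400,300)),cv2.resize(cv2.imread('pics/w12.png'),(400,300))]))
```

```text
tcp [0.5084 0.4198 0.076 ] psi 98.3 grip 0.342 t 50.5
[ -0.36 -18.04  -3.66]
```

View pics/comp12.png

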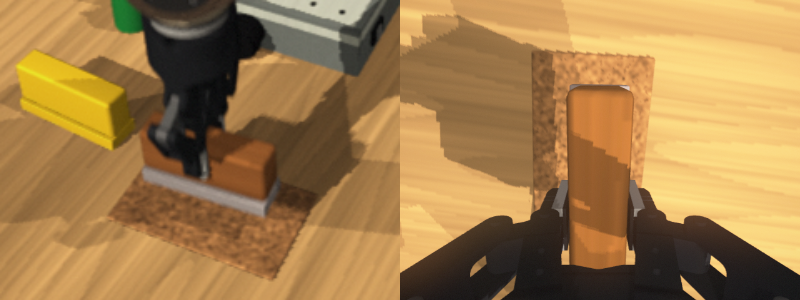

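Request:
{"api": "apply_moves", "payload": {
  "plan": [
    [0,0,-1,0,0,0,-1],
    [0,0,-1,0,0,0,-1],
    [0,-0.5,-1,0,0,0,-1],
    [0,-1,-0.66,0,0,0.7,-1],
    [0,-1,0,0,0,0,-1]
  ]
}}

```text
clock: 51.1
ee_pos: [0.5168, 0.371, 0.1518]
eef_rot: [-0.14, 3.136, 0.001]
contact_force: [0.7, -0.2, -2.2]
grip_width: 0.338
grasp_force: 69.1
```

Request:
{"api": "apply_moves", "payload": {
  "plan": [
    [-0.06,-1,0,0,0,0,-1],
    [-0.06,-1,0,0,0,0,-1],
    [-0.06,-1,0,0,0,0,-1],
    [-0.06,-1,0,0,0,0,-1],
    [-0.06,-1,0,0,0,0,-1]
  ]
}}

```text
clock: 51.6
ee_pos: [0.5296, 0.2703, 0.1482]
eef_rot: [0.14, -3.134, 0.002]
contact_force: [0.2, -0.8, -2.1]
grip_width: 0.342
grasp_force: 69.1
```

Request:
{"api": "apply_moves", "payload": {
  "plan": [
    [-0.06,-1,0,0,0,0,-1],
    [-0.06,-1,0,0,0,0,-1],
    [-0.06,-1,0,0,0,0,-1],
    [-0.06,-1,0,0,0,0,-1],
    [-0.06,-1,0,0,0,0,-1]
  ]
}}

```text
clock: 52.1
ee_pos: [0.5442, 0.1715, 0.1483]
eef_rot: [0.14, -3.134, 0.001]
contact_force: [-0.4, 0.8, -1.6]
grip_width: 0.337
grasp_force: 69.1
```

Request:
{"api": "apply_moves", "payload": {
  "plan": [
    [-0.06,-1,0,0,0,0,-1],
    [-0.06,-1,0,0,0,0,-1],
    [-0.06,-0.5,0,0,0,0,-1],
    [0,0,0,0,0,0,-1],
    [0,0,0,0,0,0,-1]
  ]
}}

```text
clock: 52.6
ee_pos: [0.5532, 0.1238, 0.1501]
eef_rot: [0.138, -3.137, -0.001]
contact_force: [-0.2, -0.6, -1.7]
grip_width: 0.341
grasp_force: 69.2
```

Run:
```python
from st import *
from blobs import blobs
s,T=st(); c,w=shot('wrist','w13.png')
# plate region right part polygon in world -> image
C=np.array([.5837,.0553]); ex=np.array([.9962,.0872]); ey=np.array([-.0872,.9962])
Z=lambda u,v,z=.056: np.r_[C+u*ex+v*ey,z]
def find(c,im,thr=70):
    poly=[proj(c,Z(*a)) for a in((-.09,-.148),(.085,-.148),(.085,.04),(-.09,.04))]
    for b in blobs(c,im,poly,.068,.068,thr,60):
        d=np.array(b[1])-C; print(b,'uv',(d@ex).round(4),(d@ey).round(4))
print('wrist'); find(c,w)
for n in('side','scene'):
    c2,im=shot(n,n+'13.png'); print(n); find(c2,im)
t=np.r_[C-.015*ex+.01*ey,.12]; print('rel',rel(T,s,t))
```

```text
tcp [0.5532 0.1238 0.1501] psi 95.1 grip 0.341 t 52.6
wrist
(array([189., 370.]), (0.6359, 0.038), 127.1, 50.8, np.float32(-85.0)) uv 0.0505 -0.0218
(array([ 21., 320.]), (0.6162, -0.0458), 28.8, 22.2, np.float32(76.8)) uv 0.0236 -0.1035
(array([  6., 261.]), (0.5796, -0.0503), 25.4, 8.9, np.float32(-6.5)) uv -0.0133 -0.1048
(array([108., 216.]), (0.547, 0.0078), 5.2, 5.1, np.float32(45.0)) uv -0.0407 -0.0441
(array([100., 158.]), (0.5151, 0.0054), 5.5, 5.3, np.float32(-85.0)) uv -0.0727 -0.0437
(array([ 40., 157.]), (0.5174, -0.0266), 5.6, 5.3, np.float32(-85.0)) uv -0.0732 -0.0758
(array([152., 175.]), (0.5214, 0.0329), 24.6, 24.4, np.float32(-10.6)) uv -0.064 -0.0169
side
(array([348., 261.]), (0.5195, 0.0384), 39.7, 27.4, np.float32(-65.1)) uv -0.0654 -0.0112
(array([344., 229.]), (0.5749, -0.0604), 35.6, 27.3, np.float32(87.0)) uv -0.0189 -0.1145
(array([312., 231.]), (0.6332, -0.0164), 119.0, 75.4, np.float32(-84.7)) uv 0.0431 -0.0757
scene
rel [-0.47 -3.04  1.5 ]
```

Request:
{"api": "apply_moves", "payload": {
  "plan": [
    [-0.3,-0.9,0,0,0,0,-1],
    [-0.3,-0.9,0,0,0,0,-1],
    [-0.3,-0.9,0,0,0,0,-1],
    [-0.3,-0.9,0,0,0,0,-1],
    [-0.3,-0.9,0,0,0,0,-1]
  ]
}}

```text
clock: 53.25
ee_pos: [0.5921, 0.0362, 0.1511]
eef_rot: [-0.14, 3.138, 0.0]
contact_force: [-0.2, -0.9, -2.3]
grip_width: 0.338
grasp_force: 69.3
```

Request:
{"api": "apply_moves", "payload": {
  "plan": [
    [-0.3,-0.9,0,0,0,0,-1],
    [-0.16,-0.9,0,0,0,0,-1],
    [0,0,1,0,0,0,-1],
    [0,0,1,0,0,0,-1],
    [0,0,0.7,0,0,0,-1]
  ]
}}

```text
clock: 53.75
ee_pos: [0.6035, 0.0008, 0.0955]
eef_rot: [0.138, -3.137, -0.001]
contact_force: [-0.6, -0.1, -2.6]
grip_width: 0.339
grasp_force: 69.3
```

Request:
{"api": "apply_moves", "payload": {
  "plan": [
    [0,0,0.3,0,0,0,-1],
    [0,0,0.15,0,0,0,-1],
    [0,0,0,0,0,0,-1],
    [0,0,0,0,0,0,-1],
    [0,0,0,0,0,0,-1]
  ]
}}

```text
clock: 54.25
ee_pos: [0.6047, 0.0016, 0.0891]
eef_rot: [-0.139, 3.137, -0.001]
contact_force: [-0.1, -0.1, -2.1]
grip_width: 0.341
grasp_force: 69.3
```

Run:
```python
from st import *
s,T=st(); C=np.array([.5837,.0553]); ex=np.array([.9962,.0872]); ey=np.array([-.0872,.9962])
d=s['ee_pos'][:2]-C; print('uv',d@ex,d@ey,s['contact_force']); print(rel(T,s,np.r_[C+.015*ex-.15*ey,.0865]))
```

```text
tcp [0.6047 0.0016 0.0891] psi 95.1 grip 0.341 t 54.25
uv 0.016272605539735554 -0.05535550924427557 [-0.09128688 -0.07163379 -2.07288602]
[ 0.07 -4.73  0.13]
```

Request:
{"api": "apply_moves", "payload": {
  "plan": [
    [0,0,0.1,0,0,0,-1],
    [0,-0.5,0,0,0,0,-1],
    [0,-0.5,0,0,0,0,-1],
    [0,-0.5,0,0,0,0,-1],
    [0,-0.5,0,0,0,0,-1]
  ]
}}

```text
clock: 54.75
ee_pos: [0.6077, -0.0395, 0.0861]
eef_rot: [-0.138, 3.138, -0.0]
contact_force: [-0.0, 0.6, -1.8]
grip_width: 0.343
grasp_force: 69.3
```

Request:
{"api": "apply_moves", "payload": {
  "plan": [
    [0,-0.5,0,0,0,0,-1],
    [0,-0.5,0,0,0,0,-1],
    [0,-0.5,0,0,0,0,-1],
    [0,-0.5,0,0,0,0,-1],
    [0,-0.4,0,0,0,0,-1]
  ]
}}

```text
clock: 55.25
ee_pos: [0.6119, -0.0871, 0.086]
eef_rot: [-0.138, 3.138, -0.0]
contact_force: [-0.2, 0.6, -2.8]
grip_width: 0.339
grasp_force: 69.3
```

Request:
{"api": "apply_moves", "payload": {
  "plan": [
    [0,-0.35,0,0,0,0,-1],
    [0,0,0,0,0,0,-1],
    [0,0,0,0,0,0,-1],
    [0,0,0,0,0,0,-1],
    [0,0,-0.5,0,0,0,-1]
  ]
}}

```text
clock: 55.75
ee_pos: [0.6111, -0.0922, 0.0946]
eef_rot: [0.139, -3.135, -0.002]
contact_force: [-0.8, 0.2, -2.9]
grip_width: 0.338
grasp_force: 69.3
```

Request:
{"api": "apply_moves", "payload": {
  "plan": [
    [0,0,-1,0,0,0,-1],
    [0,0,-1,0,0,0,-1],
    [0,1,-0.7,0,0,0,-1],
    [0,1,0,0,0,0,-1],
    [0,1,0,0,0,0,-1]
  ]
}}

```text
clock: 56.25
ee_pos: [0.6077, -0.0326, 0.1521]
eef_rot: [-0.139, 3.136, -0.001]
contact_force: [0.3, -0.1, -2.0]
grip_width: 0.343
grasp_force: 69.3
```

Request:
{"api": "apply_moves", "payload": {
  "plan": [
    [0,1,0,0,0,0,-1],
    [0,1,0,0,0,0,-1],
    [0,1,0,0,0,0,-1],
    [0,1,0,0,0,0,-1],
    [0,1,0,0,0,0,-1]
  ]
}}

```text
clock: 56.75
ee_pos: [0.5983, 0.0675, 0.151]
eef_rot: [-0.14, 3.137, -0.0]
contact_force: [-0.2, 0.3, -2.3]
grip_width: 0.339
grasp_force: 69.3
```

```bash
cat > plate.py <<'E'
from st import *
from blobs import blobs
C=np.array([.5837,.0553]); ex=np.array([.9962,.0872]); ey=np.array([-.0872,.9962])
def uv(p): d=np.array(p[:2])-C; return (d@ex).round(4),(d@ey).round(4)
def at(u,v,z): return np.r_[C+u*ex+v*ey,z]
def find(n,f,v0=-.148,v1=.12,z=.068,thr=70):
    c,im=shot(n,f); poly=[proj(c,at(*a,z-.012)) for a in((-.09,v0),(.085,v0),(.085,v1),(-.09,v1))]
    for b in blobs(c,im,poly,z,z,thr,120): print(n,b,'uv',uv(b[1]))
E
python3 - <<'E'
from plate import *
s,T=st(); print('uv',uv(s['ee_pos']))
find('wrist','w14.png'); find('side','d14.png'); find('scene','s14.png',-.255,-.15,.015)
a,b,w=[cv2.imread('pics/'+k+'14.png') for k in 'sdw']
f=lambda im:cv2.resize(im,(400,300),interpolation=cv2.INTER_CUBIC)
cv2.imwrite('pics/comp14.png',np.vstack([np.hstack([f(a[150:300,220:420]),f(b[150:360,220:500])]),np.hstack([f(w),f(w)*0])]))
E
```

```text
tcp [0.5983 0.0675 0.151 ] psi 95.1 grip 0.339 t 56.75
uv (np.float64(0.0156), np.float64(0.0109))
wrist (array([368., 329.]), (0.6482, 0.1045), 18.8, 5.5, np.float32(6.9)) uv (np.float64(0.0685), np.float64(0.0434))
wrist (array([266., 327.]), (0.6524, 0.0426), 20.1, 5.5, np.float32(3.3)) uv (np.float64(0.0673), np.float64(-0.0186))
wrist (array([396., 327.]), (0.6425, 0.1235), 26.5, 24.4, np.float32(5.1)) uv (np.float64(0.0645), np.float64(0.0628))
wrist (array([237., 327.]), (0.6512, 0.0226), 25.8, 23.8, np.float32(5.1)) uv (np.float64(0.0644), np.float64(-0.0385))
```

View pics/comp14.png

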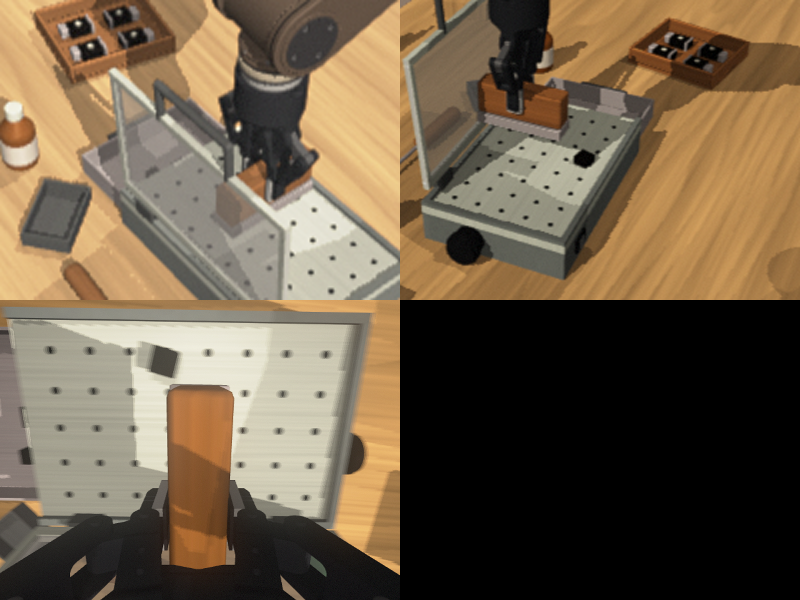

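Request:
{"api": "apply_moves", "payload": {
  "plan": [
    [0.6,0.5,0,0,0,0,-1],
    [0.6,0.5,0,0,0,0,-1],
    [0.7,0.45,0,0,0,0,-1],
    [0,0,1,0,0,0,-1],
    [0,0,1,0,0,0,-1]
  ]
}}

```text
clock: 57.4
ee_pos: [0.5571, 0.0923, 0.1106]
eef_rot: [-0.139, 3.137, -0.0]
contact_force: [-0.0, 0.1, -2.2]
grip_width: 0.341
grasp_force: 69.4
```

Request:
{"api": "apply_moves", "payload": {
  "plan": [
    [0,0,0.7,0,0,0,-1],
    [0,0,0.3,0,0,0,-1],
    [0,0,0.1,0,0,0,-1],
    [0,0,0,0,0,0,-1],
    [0,0,0,0,0,0,-1]
  ]
}}

```text
clock: 57.9
ee_pos: [0.5586, 0.0918, 0.089]
eef_rot: [-0.139, 3.137, -0.0]
contact_force: [0.5, -0.8, -1.6]
grip_width: 0.34
grasp_force: 69.4
```

Run:
```python
from plate import *
s,T=st(); print('uv',uv(s['ee_pos']),s['contact_force'].round(1)); print(rel(T,s,at(-.022,-.152,.0865)))
c,w=shot('wrist','w15.png')
k=cv2.morphologyEx(((w.max(2)<75)*255).astype(np.uint8),cv2.MORPH_OPEN,np.ones((7,7),np.uint8))
for q in cv2.findContours(k,0,1)[0]:
    x,y,ww,h=cv2.boundingRect(q)
    if 200<cv2.contourArea(q)<8000: print((x,y,ww,h),[uv(onz(c,a,.068)) for a in((x,y),(x+ww,y+h))])
```

```text
tcp [0.5586 0.0918 0.089 ] psi 95.1 grip 0.34 t 57.9
uv (np.float64(-0.0218), np.float64(0.0385)) [ 0.5 -0.8 -1.6]
[ 0.02 -9.53  0.13]
(551, 308, 39, 75) [(np.float64(-0.0116), np.float64(0.1406)), (np.float64(0.0257), np.float64(0.1641))]
(139, 155, 68, 66) [(np.float64(-0.0762), np.float64(-0.0293)), (np.float64(-0.0499), np.float64(-0.0047))]
```

Request:
{"api": "apply_moves", "payload": {
  "plan": [
    [0,-0.5,0.1,0,0,0,-1],
    [0,-0.5,0,0,0,0,-1],
    [0,-0.5,0,0,0,0,-1],
    [0,-0.5,0,0,0,0,-1],
    [0,-0.5,0,0,0,0,-1]
  ]
}}

```text
clock: 58.45
ee_pos: [0.5624, 0.0409, 0.0861]
eef_rot: [-0.138, 3.138, -0.0]
contact_force: [0.3, -0.1, -2.1]
grip_width: 0.337
grasp_force: 69.3
```

Request:
{"api": "apply_moves", "payload": {
  "plan": [
    [0,-0.5,0,0,0,0,-1],
    [0,-0.5,0,0,0,0,-1],
    [0,-0.5,0,0,0,0,-1],
    [0,-0.5,0,0,0,0,-1],
    [0,-0.5,0,0,0,0,-1]
  ]
}}

```text
clock: 58.95
ee_pos: [0.5668, -0.0086, 0.086]
eef_rot: [0.139, -3.138, -0.0]
contact_force: [0.6, 0.8, -2.0]
grip_width: 0.339
grasp_force: 69.3
```

Request:
{"api": "apply_moves", "payload": {
  "plan": [
    [0,-0.5,0,0,0,0,-1],
    [0,-0.5,0,0,0,0,-1],
    [0,-0.5,0,0,0,0,-1],
    [0,-0.5,0,0,0,0,-1],
    [0,-0.5,0,0,0,0,-1]
  ]
}}

```text
clock: 59.45
ee_pos: [0.5711, -0.0584, 0.086]
eef_rot: [0.139, -3.138, -0.0]
contact_force: [0.5, -0.5, -2.8]
grip_width: 0.341
grasp_force: 69.3
```

Request:
{"api": "apply_moves", "payload": {
  "plan": [
    [0,-0.5,0,0,0,0,-1],
    [0,-0.5,0,0,0,0,-1],
    [0,-0.5,0,0,0,0,-1],
    [0,-0.4,0,0,0,0,-1],
    [0,0,0,0,0,0,-1]
  ]
}}

```text
clock: 59.95
ee_pos: [0.5747, -0.0966, 0.0861]
eef_rot: [-0.137, 3.138, -0.001]
contact_force: [-0.6, 0.1, -1.9]
grip_width: 0.343
grasp_force: 69.3
```

Request:
{"api": "apply_moves", "payload": {
  "plan": [
    [0,0,0,0,0,0,-1],
    [0,0,0,0,0,0,-1],
    [0,0,-0.7,0,0,0,-1],
    [0,0,-1,0,0,0,-1],
    [0,0,-1,0,0,0,-1]
  ]
}}

```text
clock: 60.45
ee_pos: [0.5744, -0.0949, 0.1413]
eef_rot: [0.14, -3.138, -0.0]
contact_force: [0.3, -0.4, -2.2]
grip_width: 0.344
grasp_force: 69.3
```

Run:
```python
from plate import *
s,T=st(); print('uv',uv(s['ee_pos']))
for n in('wrist','side','scene'): shot(n,n[:2]+'16.png')
a,b,w=[cv2.imread('pics/'+k+'16.png') for k in ('sc','si','wr')]
f=lambda im:cv2.resize(im,(400,300),interpolation=cv2.INTER_CUBIC)
cv2.imwrite('pics/comp16.png',np.vstack([np.hstack([f(a[150:300,220:420]),f(b[150:360,220:500])]),np.hstack([f(w),f(b[180:270,300:420])])]))
print(rel(T,s,[.511,.4215,.14]))
```

```text
tcp [ 0.5744 -0.0949  0.1413] psi 95.1 grip 0.344 t 60.45
uv (np.float64(-0.0223), np.float64(-0.1489))
[ 0.86 26.    0.07]
```

View pics/comp16.png

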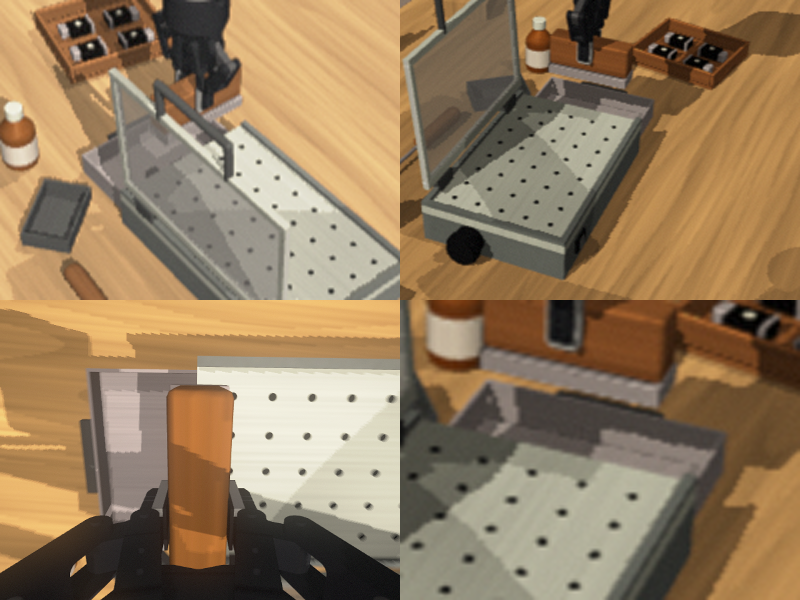

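Request:
{"api": "apply_moves", "payload": {
  "plan": [
    [0.03,0.9,-0.1,0,0,0,-1],
    [0.03,0.9,-0.1,0,0,0,-1],
    [0.03,0.9,-0.1,0,0,0,-1],
    [0.03,0.9,-0.1,0,0,0,-1],
    [0.03,0.4,0,0,0,0,-1]
  ]
}}

```text
clock: 61.1
ee_pos: [0.5637, -0.0133, 0.1477]
eef_rot: [0.143, -3.138, -0.001]
contact_force: [-0.0, -0.6, -2.4]
grip_width: 0.342
grasp_force: 69.4
```

Run:
```python
from plate import *
s,T=st(); print('uv',uv(s['ee_pos'])); c,w=shot('wrist','w17.png')
k=cv2.morphologyEx(((w.max(2)<75)*255).astype(np.uint8),cv2.MORPH_OPEN,np.ones((7,7),np.uint8))
for q in cv2.findContours(k,0,1)[0]:
    x,y,ww,h=cv2.boundingRect(q)
    if 100<cv2.contourArea(q)<8000: print((x,y,ww,h),cv2.contourArea(q),uv(onz(c,(x+ww/2,y+h/2),.012)))
print(rel(T,s,[.511,.4215,.15]))
```

```text
tcp [ 0.5637 -0.0133  0.1477] psi 95.2 grip 0.342 t 61.1
uv (np.float64(-0.0259), np.float64(-0.0666))
(153, 284, 26, 39) 740.0 (np.float64(0.0353), np.float64(-0.1751))
(157, 229, 18, 37) 540.5 (np.float64(-0.0075), np.float64(-0.1711))
(149, 156, 21, 36) 615.0 (np.float64(-0.0589), np.float64(-0.1706))
(16, 121, 39, 97) 2358.0 (np.float64(-0.0616), np.float64(-0.253))
[ 0.65 21.89 -0.1 ]
```

Request:
{"api": "apply_moves", "payload": {
  "plan": [
    [0.03,1,0,0,0,0,-1],
    [0.03,1,0,0,0,0,-1],
    [0.03,1,0,0,0,0,-1],
    [0.03,1,0,0,0,0,-1],
    [0.03,1,0,0,0,0,-1]
  ]
}}

```text
clock: 61.65
ee_pos: [0.5523, 0.0841, 0.1477]
eef_rot: [0.139, -3.138, 0.0]
contact_force: [0.6, 0.1, -1.0]
grip_width: 0.34
grasp_force: 69.5
```

Request:
{"api": "apply_moves", "payload": {
  "plan": [
    [0.03,1,0,0,0,0,-1],
    [0.03,1,0,0,0,0,-1],
    [0.03,1,0,0,0,0,-1],
    [0.03,1,0,0,0,0,-1],
    [0.03,1,0,0,0,0,-1]
  ]
}}

```text
clock: 62.15
ee_pos: [0.5404, 0.1835, 0.1476]
eef_rot: [0.139, -3.138, 0.001]
contact_force: [-0.4, -0.1, -2.9]
grip_width: 0.339
grasp_force: 69.5
```

Request:
{"api": "apply_moves", "payload": {
  "plan": [
    [0.03,1,0,0,0,0,-1],
    [0.03,1,0,0,0,0,-1],
    [0.03,1,0,0,0,0,-1],
    [0.03,1,0,0,0,0,-1],
    [0.03,1,0,0,0,0,-1]
  ]
}}

```text
clock: 62.65
ee_pos: [0.5286, 0.2828, 0.1476]
eef_rot: [0.139, -3.138, 0.001]
contact_force: [0.6, -0.3, -2.1]
grip_width: 0.337
grasp_force: 69.5
```

Request:
{"api": "apply_moves", "payload": {
  "plan": [
    [0.03,1,0,0,0,0,-1],
    [0.03,1,0,0,0,0,-1],
    [0.03,1,0,0,0,0,-1],
    [0.03,1,0,0,0,0,-1],
    [0.03,1,0,0,0,0,-1]
  ]
}}

```text
clock: 63.15
ee_pos: [0.5168, 0.3822, 0.1475]
eef_rot: [0.139, -3.138, 0.001]
contact_force: [-0.1, -0.8, -1.2]
grip_width: 0.34
grasp_force: 69.5
```

Request:
{"api": "apply_moves", "payload": {
  "plan": [
    [0,0.8,0,0,0,0,-1],
    [0,0.4,0,0,0,-0.7,-1],
    [0,0,0.8,0,0,0,-1],
    [0,0,0.8,0,0,0,-1],
    [0,0,0.8,0,0,0,-1]
  ]
}}

```text
clock: 63.65
ee_pos: [0.5143, 0.4044, 0.0974]
eef_rot: [0.225, -3.131, 0.002]
contact_force: [0.2, -0.2, -2.7]
grip_width: 0.341
grasp_force: 69.5
```

Request:
{"api": "apply_moves", "payload": {
  "plan": [
    [0,0,0.8,0,0,0,-1],
    [0,0,0.8,0,0,0,-1],
    [0,0,0.6,0,0,0,-1],
    [0,0,0,0,0,0,-1],
    [0,0,0,0,0,0,-1]
  ]
}}

```text
clock: 64.15
ee_pos: [0.5151, 0.4053, 0.0558]
eef_rot: [0.226, -3.133, 0.0]
contact_force: [-0.2, -0.4, -2.2]
grip_width: 0.342
grasp_force: 69.4
```

Run:
```python
from plate import *
s,T=st(); print(T.round(3).tolist()); print(rel(T,s,[.511,.4205,.034]))
```

```text
tcp [0.5151 0.4053 0.0558] psi 98.3 grip 0.342 t 64.15
[[-0.99, -0.144, -0.0], [-0.144, 0.99, -0.0], [0.0, -0.0, -1.0]]
[0.09 0.78 1.09]
```

Request:
{"api": "apply_moves", "payload": {
  "plan": [
    [0.1,0.45,0.2,0,0,0,-1],
    [0,0,0.4,0,0,0,-1],
    [0,0,0.3,0,0,0,-1],
    [0,0,0.18,0,0,0,-1],
    [0,0,0,0,0,0,-1]
  ]
}}

```text
clock: 64.65
ee_pos: [0.5117, 0.4139, 0.0341]
eef_rot: [0.227, -3.133, 0.0]
contact_force: [-0.4, -0.1, -2.8]
grip_width: 0.341
grasp_force: 69.3
```

Request:
{"api": "apply_moves", "payload": {
  "plan": [
    [0,0,0,0,0,0,-1],
    [0,0,0,0,0,0,0],
    [0,0,0,0,0,0,0.3],
    [0,0,0,0,0,0,0.4],
    [0,0,0,0,0,0,0.4]
  ]
}}

```text
clock: 65.15
ee_pos: [0.512, 0.4141, 0.0348]
eef_rot: [-0.226, 3.133, 0.001]
contact_force: [0.0, 0.3, 0.2]
grip_width: 0.7
grasp_force: 0.0
```

Request:
{"api": "apply_moves", "payload": {
  "plan": [
    [0,0,-0.5,0,0,0,0.4],
    [0,0,-1,0,0,0,0.4],
    [0,0,-1,0,0,0,0.4],
    [0,0,-1,0,0,0,0],
    [0,0,-1,0,0,0,-0.5]
  ]
}}

```text
clock: 65.65
ee_pos: [0.5119, 0.414, 0.1262]
eef_rot: [-0.227, 3.133, 0.001]
contact_force: [0.4, -0.3, -0.6]
grip_width: 0.372
grasp_force: 0.0
```

Request:
{"api": "apply_moves", "payload": {
  "plan": [
    [0,-0.5,-1,0,0,0,-1],
    [0,-1,-1,0,0,0,-1],
    [0,-1,-1,0,0,0,-1],
    [0,-1,-1,0,0,0,-1],
    [0,-1,0,0,0,0,-1]
  ]
}}

```text
clock: 66.15
ee_pos: [0.5267, 0.325, 0.2097]
eef_rot: [-0.227, 3.126, 0.004]
contact_force: [0.9, 0.2, 0.7]
grip_width: 0.0
grasp_force: 0.0
```

Run:
```python
from plate import *
s,T=st(); shot('wrist','w18.png'); c,im=shot('side','d18.png'); print(rel(T,s,[.615,-.29,.19]))
D0=pickle.load(open('d0.pkl','rb'))['side'][1]
g=im[380:450,190:290].astype(int); h=D0[380:450,190:290].astype(int); print('scraper diff',np.abs(g-h).mean())
hsv=cv2.cvtColor(im,cv2.COLOR_RGB2HSV)[370:470,180:310]; h0=cv2.cvtColor(D0,cv2.COLOR_RGB2HSV)[370:470,180:310]
for q in(h0,hsv):
    m=(q[...,0]>4)&(q[...,0]<14)&(q[...,1]>140)&(q[...,2]>60); y,x=np.nonzero(m); print(m.sum(),x.mean()+180,y.mean()+370)
```

```text
tcp [0.5267 0.325  0.2097] psi 98.3 grip 0.0 t 66.15
[  0.07 -31.07   0.92]
scraper diff 15.269904761904762
3290 247.32826747720367 416.2936170212766
3159 248.9059829059829 412.6929408040519
```

Run:
```python
from plate import *
D=pickle.load(open('d0.pkl','rb')); print('varnish',onz(D['scene'][0],(230,234),0).round(3),onz(D['side'][0],(318,198),0).round(3))
s,T=st(); th=-.0576; R=Ro.from_rotvec([0,0,th]).as_matrix(); print(rel(R@T,s,at(0,-.31,.2)))
c=cam('side'); im=cv2.imread('pics/d18.png')
for z,p in((.064,[.4525,.393]),(.064,[.5664,.41])): print(proj(c,[*p,z]).round(0))
```

```text
varnish [ 0.752 -0.238  0.   ] [ 0.739 -0.251  0.   ]
tcp [0.5257 0.3233 0.2066] psi 98.1 grip 0.001 t 66.25
[ -1.8  -29.1    0.33]
[286. 401.]
[216. 382.]
```

Request:
{"api": "apply_moves", "payload": {
  "plan": [
    [0,-0.5,0,0,0,0.7,-1],
    [-0.06,-0.97,0,0,0,0,-1],
    [-0.06,-0.97,0,0,0,0,-1],
    [-0.06,-0.97,0,0,0,0,-1],
    [-0.06,-0.97,0,0,0,0,-1]
  ]
}}

```text
clock: 66.75
ee_pos: [0.5375, 0.2381, 0.2043]
eef_rot: [0.14, -3.138, -0.001]
contact_force: [0.3, -1.1, -0.0]
grip_width: -0.001
grasp_force: 0.0
```

Request:
{"api": "apply_moves", "payload": {
  "plan": [
    [-0.06,-0.97,0,0,0,0,-1],
    [-0.06,-0.97,0,0,0,0,-1],
    [-0.06,-0.97,0,0,0,0,-1],
    [-0.06,-0.97,0,0,0,0,-1],
    [-0.06,-0.97,0,0,0,0,-1]
  ]
}}

```text
clock: 67.25
ee_pos: [0.5522, 0.142, 0.2043]
eef_rot: [0.14, -3.138, -0.001]
contact_force: [-0.8, 0.8, -0.1]
grip_width: 0.003
grasp_force: 0.0
```

Request:
{"api": "apply_moves", "payload": {
  "plan": [
    [-0.06,-0.97,0,0,0,0,-1],
    [-0.06,-0.97,0,0,0,0,-1],
    [-0.06,-0.97,0,0,0,0,-1],
    [-0.06,-0.97,0,0,0,0,-1],
    [-0.06,-0.97,0,0,0,0,-1]
  ]
}}

```text
clock: 67.75
ee_pos: [0.5668, 0.0459, 0.2044]
eef_rot: [0.139, -3.138, -0.001]
contact_force: [0.2, -0.2, -0.1]
grip_width: 0.0
grasp_force: 0.0
```

Request:
{"api": "apply_moves", "payload": {
  "plan": [
    [-0.06,-0.97,0,0,0,0,-1],
    [-0.06,-0.97,0,0,0,0,-1],
    [-0.06,-0.97,0,0,0,0,-1],
    [-0.06,-0.97,0,0,0,0,-1],
    [-0.06,-0.97,0,0,0,0,-1]
  ]
}}

```text
clock: 68.25
ee_pos: [0.5815, -0.0502, 0.2043]
eef_rot: [0.139, -3.138, -0.001]
contact_force: [-0.0, -0.4, 0.9]
grip_width: -0.001
grasp_force: 0.0
```

Request:
{"api": "apply_moves", "payload": {
  "plan": [
    [-0.06,-0.97,0,0,0,0,-1],
    [-0.06,-0.97,0,0,0,0,-1],
    [-0.06,-0.97,0,0,0,0,-1],
    [-0.06,-0.97,0,0,0,0,-1],
    [-0.06,-0.97,0,0,0,0,-1]
  ]
}}

```text
clock: 68.75
ee_pos: [0.5962, -0.1476, 0.2044]
eef_rot: [0.139, -3.139, -0.0]
contact_force: [-0.1, -0.9, -0.8]
grip_width: 0.003
grasp_force: 0.0
```

Request:
{"api": "apply_moves", "payload": {
  "plan": [
    [-0.06,-0.97,0,0,0,0,-1],
    [-0.06,-0.97,0,0,0,0,-1],
    [-0.06,-0.97,0,0,0,0,-1],
    [-0.06,-0.97,0,0,0,0,-1],
    [-0.06,-0.97,0,0,0,0,-1]
  ]
}}

```text
clock: 69.25
ee_pos: [0.6107, -0.244, 0.2044]
eef_rot: [0.139, -3.139, -0.0]
contact_force: [1.0, -0.9, -0.6]
grip_width: -0.001
grasp_force: 0.0
```

Run:
```python
from plate import *
s,T=st(); print(uv(s['ee_pos'])); print(rel(T,s,at(0,-.31,.016)))
```

```text
tcp [ 0.6107 -0.244   0.2044] psi 95.1 grip -0.001 t 69.25
(np.float64(0.0008), np.float64(-0.3005))
[ 0.04 -0.47  9.42]
```

Request:
{"api": "apply_moves", "payload": {
  "plan": [
    [0,-0.5,0.7,0,0,0,-1],
    [0,0,1,0,0,0,-1],
    [0,0,1,0,0,0,-1],
    [0,0,1,0,0,0,-1],
    [0,0,1,0,0,0,-1]
  ]
}}

```text
clock: 69.75
ee_pos: [0.6108, -0.2522, 0.1082]
eef_rot: [0.139, -3.137, -0.002]
contact_force: [0.2, -0.7, -0.1]
grip_width: -0.001
grasp_force: 0.0
```

Request:
{"api": "apply_moves", "payload": {
  "plan": [
    [0,0,1,0,0,0,-1],
    [0,0,1,0,0,0,-1],
    [0,0,1,0,0,0,-1],
    [0,0,1,0,0,0,-1],
    [0,0,0.5,0,0,0,-1]
  ]
}}

```text
clock: 70.25
ee_pos: [0.6096, -0.2513, 0.0169]
eef_rot: [0.139, -3.134, -0.005]
contact_force: [1.3, -0.4, 0.4]
grip_width: -0.0
grasp_force: 0.0
```

Request:
{"api": "apply_moves", "payload": {
  "plan": [
    [0,0.3,0.15,0,0,0,-1],
    [0,0.4,0,0,0,0,-1],
    [0,0.4,0,0,0,0,-1],
    [0,0.4,0,0,0,0,-1],
    [0,0.4,0,0,0,0,-1]
  ]
}}

```text
clock: 70.75
ee_pos: [0.6088, -0.2145, 0.0187]
eef_rot: [-0.14, 3.136, -0.004]
contact_force: [0.3, -2.5, -0.9]
grip_width: 0.001
grasp_force: 1.3
```

Request:
{"api": "apply_moves", "payload": {
  "plan": [
    [0,0.4,0,0,0,0,-1],
    [0,0.4,0,0,0,0,-1],
    [0,0.4,0,0,0,0,-1],
    [0,0.4,0,0,0,0,-1],
    [0,0.4,0,0,0,0,-1]
  ]
}}

```text
clock: 71.25
ee_pos: [0.6053, -0.1749, 0.0185]
eef_rot: [-0.139, 3.136, -0.003]
contact_force: [1.0, -4.3, 4.3]
grip_width: 0.003
grasp_force: 3.2
```

Run:
```python
from plate import *
s,T=st(); print(uv(s['ee_pos']),(T.T@s['contact_force']).round(1))
```

```text
tcp [ 0.6053 -0.1749  0.0185] psi 95.1 grip 0.003 t 71.25
(np.float64(0.0014), np.float64(-0.2312)) [-0.7 -4.4 -4.3]
```

Request:
{"api": "apply_moves", "payload": {
  "plan": [
    [0,0.4,0,0,0,0,-1],
    [0,0.4,0,0,0,0,-1],
    [0,0.4,0,0,0,0,-1],
    [0,0.4,0,0,0,0,-1],
    [0,0.4,0,0,0,0,-1]
  ]
}}

```text
clock: 71.75
ee_pos: [0.6017, -0.135, 0.0184]
eef_rot: [-0.139, 3.137, -0.003]
contact_force: [1.8, -5.7, 4.7]
grip_width: -0.001
grasp_force: 3.4
```

Request:
{"api": "apply_moves", "payload": {
  "plan": [
    [0,0.2,0,0,0,0,-1],
    [0,0.2,0,0,0,0,-1],
    [0,0.1,0,0,0,0,-1],
    [0,0.1,0,0,0,0,-1],
    [0,0.1,0,0,0,0,-1]
  ]
}}

```text
clock: 72.25
ee_pos: [0.6005, -0.1212, 0.0185]
eef_rot: [-0.139, 3.137, -0.003]
contact_force: [0.3, -4.9, 5.4]
grip_width: 0.003
grasp_force: 3.5
```

Run:
```python
from plate import *
s,T=st(); print(uv(s['ee_pos']),(T.T@s['contact_force']).round(1))
```

```text
tcp [ 0.6005 -0.1212  0.0185] psi 95.1 grip 0.003 t 72.25
(np.float64(0.0014), np.float64(-0.1773)) [ 0.1 -4.9 -5.4]
```

Still sliding freely; creep in small steps until the force rises.

Request:
{"api": "apply_moves", "payload": {
  "plan": [
    [0,0.1,0,0,0,0,-1],
    [0,0.1,0,0,0,0,-1],
    [0,0.05,0,0,0,0,-1],
    [0,0.05,0,0,0,0,-1],
    [0,0,0,0,0,0,-1]
  ]
}}

```text
clock: 72.75
ee_pos: [0.6003, -0.119, 0.0186]
eef_rot: [-0.142, 3.135, -0.014]
contact_force: [0.5, -15.0, 1.6]
grip_width: 0.001
grasp_force: 7.8
```

Request:
{"api": "apply_moves", "payload": {
  "plan": [
    [0,0.1,0,0,0,0,-1],
    [0,0.05,0,0,0,0,-1],
    [0,0.05,0,0,0,0,-1],
    [0,0.05,0,0,0,0,-1],
    [0,0,0,0,0,0,-1]
  ]
}}

```text
clock: 73.25
ee_pos: [0.5999, -0.1186, 0.0188]
eef_rot: [-0.146, 3.135, -0.026]
contact_force: [-1.7, -28.9, 0.6]
grip_width: -0.003
grasp_force: 13.0
```

Run:
```python
from plate import *
s,T=st(); print(uv(s['ee_pos']),(T.T@s['contact_force']).round(1))
```

```text
tcp [ 0.5999 -0.1186  0.0188] psi 95.3 grip -0.003 t 73.25
(np.float64(0.001), np.float64(-0.1746)) [  4.4 -28.6  -0.1]
```

Request:
{"api": "apply_moves", "payload": {
  "plan": [
    [0,-0.5,0,0,0,0,-1],
    [0,-0.7,0,0,0,0,-1],
    [0,-0.8,0,0,0,0,-1],
    [0,-0.5,-0.3,0,0,0,-1],
    [0,0,-1,0,0,0,-1]
  ]
}}

```text
clock: 73.75
ee_pos: [0.6012, -0.1598, 0.0411]
eef_rot: [0.137, -3.133, -0.005]
contact_force: [0.5, -0.3, -0.1]
grip_width: 0.004
grasp_force: 0.0
```

Request:
{"api": "apply_moves", "payload": {
  "plan": [
    [0,0,-1,0,0,0,-1],
    [0,0,-1,0,0,0,-1],
    [0,0,-1,0,0,1,-1],
    [0,0,-1,0,0,1,-1],
    [0,0,-1,0,0,1,-1]
  ]
}}

```text
clock: 74.25
ee_pos: [0.6029, -0.1592, 0.1442]
eef_rot: [-0.242, -3.131, -0.002]
contact_force: [1.1, 0.0, 0.3]
grip_width: -0.001
grasp_force: 0.0
```

Run:
```python
from plate import *
s,T=st(); c,im=shot('scene','s19.png'); c2,im2=shot('side','d19.png'); c3,w=shot('wrist','w19.png')
# tray lip dark in wrist: report dark/grey contrast near the box's right end
for n,q in (('lip home',at(0,-.163,.024)),('old lip',at(0,-.272,.024))): print(n,proj(c3,q).round(0),proj(c2,q).round(0))
for v in np.arange(-.27,-.13,.008): 
    p=proj(c2,at(-.06,v,.03)).round(0).astype(int); print(round(v,3),im2[p[1],p[0]],end=';')
# scraper check
h=cv2.cvtColor(im2,cv2.COLOR_RGB2HSV); m=(h[...,0]>4)&(h[...,0]<14)&(h[...,1]>140); m[:,:180]=0; m[:,310:]=0;m[:370]=0; y,x=np.nonzero(m); print(x.mean(),y.mean())
```

```text
tcp [ 0.6029 -0.1592  0.1442] psi 81.1 grip -0.001 t 74.25
lip home [394. 204.] [344. 233.]
old lip [233. 241.] [360. 209.]
-0.27 [187 140  81];-0.262 [186 139  81];-0.254 [186 139  82];-0.246 [189 141  84];-0.238 [187 140  81];-0.23 [188 140  80];-0.222 [188 140  83];-0.214 [187 137  81];-0.206 [187 137  82];-0.198 [186 139  81];-0.19 [186 143  88];-0.182 [179 178 157];-0.174 [179 177 156];-0.166 [181 179 158];-0.158 [66 64 55];-0.15 [122 122 105];-0.142 [177 175 153];-0.134 [178 176 156];249.04581901489118 414.84135166093927
```

Request:
{"api": "apply_moves", "payload": {
  "plan": [
    [0,0,-1,0,0,1,-1],
    [0,0,-1,0,0,1,-1],
    [0,0,-1,0,0,1,-1],
    [0,0,-1,0,0,1,-1],
    [0,0,-1,0,0,1,-1]
  ]
}}

```text
clock: 74.9
ee_pos: [0.6024, -0.1592, 0.2419]
eef_rot: [-0.856, -3.019, -0.001]
contact_force: [0.6, -0.1, 0.4]
grip_width: 0.002
grasp_force: 0.0
```

Request:
{"api": "apply_moves", "payload": {
  "plan": [
    [0,0,-1,0,0,1,0],
    [0,0,-1,0,0,1,1],
    [0,0,-1,0,0,1,1],
    [0,0,-1,0,0,1,1],
    [0,0,-1,0,0,1,1]
  ]
}}

```text
clock: 75.4
ee_pos: [0.6027, -0.1593, 0.3418]
eef_rot: [-1.439, -2.788, -0.0]
contact_force: [-0.3, 0.7, 0.7]
grip_width: 0.845
grasp_force: 0.0
```

Request:
{"api": "apply_moves", "payload": {
  "plan": [
    [0,0,-1,0,0,1,1],
    [0,0,-0.3,0,0,1,1],
    [0,0,0,0,0,1,1],
    [0,0,0,0,0,1,1],
    [0,0,0,0,0,1,1]
  ]
}}

```text
clock: 75.9
ee_pos: [0.6029, -0.1594, 0.3671]
eef_rot: [-1.964, -2.447, 0.001]
contact_force: [0.2, 1.1, 0.3]
grip_width: 0.999
grasp_force: 0.0
```

Request:
{"api": "apply_moves", "payload": {
  "plan": [
    [0,0,0,0,0,1,1],
    [0,0,0,0,0,0.6,1],
    [0,0,0,0,0,0,1],
    [0,0,0,0,0,0,1],
    [0,0,0,0,0,0,1]
  ]
}}

```text
clock: 76.4
ee_pos: [0.6031, -0.1596, 0.3686]
eef_rot: [-2.116, -2.321, 0.0]
contact_force: [0.2, 0.4, 0.5]
grip_width: 1.003
grasp_force: 0.0
```

Run:
```python
from plate import *
s,T=st(); print(rel(T,s,[.6885,.064,.36]))
```

```text
tcp [ 0.6031 -0.1596  0.3686] psi 5.3 grip 1.003 t 76.4
[10.74  5.29  0.43]
```

Request:
{"api": "apply_moves", "payload": {
  "plan": [
    [0.9,0.45,0,0,0,0,1],
    [1,0.5,0,0,0,0,1],
    [1,0.5,0,0,0,0,1],
    [1,0.5,0,0,0,0,1],
    [1,0.5,0,0,0,0,1]
  ]
}}

```text
clock: 76.9
ee_pos: [0.6433, -0.0568, 0.3692]
eef_rot: [-2.117, -2.321, 0.0]
contact_force: [0.6, -0.3, -0.3]
grip_width: 1.0
grasp_force: 0.0
```

Request:
{"api": "apply_moves", "payload": {
  "plan": [
    [1,0.5,0,0,0,0,1],
    [1,0.5,0,0,0,0,1],
    [1,0.5,0,0,0,0,1],
    [1,0.5,0,0,0,0,1],
    [1,0.5,0,0,0,0,1]
  ]
}}

```text
clock: 77.4
ee_pos: [0.684, 0.0474, 0.3691]
eef_rot: [-2.116, -2.321, 0.0]
contact_force: [0.7, -0.7, 0.1]
grip_width: 1.003
grasp_force: 0.0
```

Request:
{"api": "apply_moves", "payload": {
  "plan": [
    [0.84,0.34,0,0,0,0,1],
    [0,0,0,0,0,0,1],
    [0,0,0,0,0,0,1],
    [0,0,0.5,0,0,0,1],
    [0,0,0.5,0,0,0,1]
  ]
}}

```text
clock: 77.9
ee_pos: [0.6888, 0.0628, 0.349]
eef_rot: [2.119, 2.319, 0.0]
contact_force: [0.3, -1.0, 0.1]
grip_width: 0.998
grasp_force: 0.0
```

Run:
```python
from plate import *
s,T=st(); print(rel(T,s,[.6885,.064,.2885]))
```

```text
tcp [0.6888 0.0628 0.349 ] psi 5.2 grip 0.998 t 77.9
[ 0.06 -0.01  3.03]
```

Request:
{"api": "apply_moves", "payload": {
  "plan": [
    [0,0,0.8,0,0,0,1],
    [0,0,0.8,0,0,0,1],
    [0,0,0.8,0,0,0,1],
    [0,0,0.6,0,0,0,1],
    [0,0,0,0,0,0,1]
  ]
}}

```text
clock: 78.4
ee_pos: [0.6877, 0.0639, 0.2856]
eef_rot: [-2.115, -2.317, 0.006]
contact_force: [0.1, 0.2, -0.4]
grip_width: 1.001
grasp_force: 0.0
```

Request:
{"api": "apply_moves", "payload": {
  "plan": [
    [0,0,0,0,0,0,-1],
    [0,0,0,0,0,0,-1],
    [0,0,0,0,0,0,-1],
    [0,0,0,0,0,0,-1],
    [0,0,0,0,0,0,-1]
  ],
  "squeeze": 30
}}

```text
clock: 78.9
ee_pos: [0.6891, 0.0639, 0.29]
eef_rot: [2.117, 2.32, 0.001]
contact_force: [0.2, -0.2, -0.2]
grip_width: 0.145
grasp_force: 0.0
```

Request:
{"api": "apply_moves", "payload": {
  "plan": [
    [0,0,0,0,0,0,-1],
    [0,0,0,0,0,0,-1],
    [0,0,0,0,0,0,-1],
    [0,0,0,0,0,0,-1],
    [0,0,0,0,0,0,-1]
  ]
}}

```text
clock: 79.4
ee_pos: [0.689, 0.0639, 0.29]
eef_rot: [2.118, 2.32, 0.001]
contact_force: [-1.4, 0.6, 2.5]
grip_width: 0.108
grasp_force: 29.4
```

Run:
```python
from plate import *
s,T=st(); print(uv(s['ee_pos']),s['contact_force'].round(1))
```

```text
tcp [0.689  0.0639 0.29  ] psi 5.2 grip 0.108 t 79.4
(np.float64(0.1057), np.float64(-0.0006)) [-1.4  0.6  2.5]
```

Request:
{"api": "apply_moves", "payload": {
  "plan": [
    [0,-0.78,-0.01,0,0,0,-1],
    [0,-0.78,0.04,0,0,0,-1],
    [0,-0.775,0.095,0,0,0,-1],
    [0,-0.77,0.15,0,0,0,-1],
    [0,-0.755,0.2,0,0,0,-1]
  ]
}}

```text
clock: 79.9
ee_pos: [0.6132, 0.0582, 0.2818]
eef_rot: [2.116, 2.318, 0.011]
contact_force: [1.3, 4.1, 6.0]
grip_width: 0.101
grasp_force: 30.8
```

Request:
{"api": "apply_moves", "payload": {
  "plan": [
    [0,-0.74,0.25,0,0,0,-1],
    [0,-0.72,0.3,0,0,0,-1],
    [0,-0.7,0.345,0,0,0,-1],
    [0,-0.675,0.39,0,0,0,-1],
    [0,-0.645,0.435,0,0,0,-1]
  ]
}}

```text
clock: 80.4
ee_pos: [0.543, 0.0529, 0.2475]
eef_rot: [-2.117, -2.319, -0.011]
contact_force: [-2.1, 8.9, 6.7]
grip_width: 0.099
grasp_force: 32.0
```

Request:
{"api": "apply_moves", "payload": {
  "plan": [
    [0,-0.615,0.48,0,0,0,-1],
    [0,-0.585,0.52,0,0,0,-1],
    [0,-0.545,0.56,0,0,0,-1],
    [0,-0.505,0.595,0,0,0,-1],
    [0,-0.465,0.625,0,0,0,-1]
  ]
}}

```text
clock: 80.9
ee_pos: [0.4865, 0.0487, 0.1905]
eef_rot: [-2.113, -2.313, -0.004]
contact_force: [-7.0, 9.9, 8.4]
grip_width: 0.104
grasp_force: 33.2
```

Run:
```python
from plate import *
s,T=st(); u=uv(s['ee_pos'])[0]; z=s['ee_pos'][2]+.0187; print(u,z,s['contact_force'].round(1),np.hypot(u-.095,z-.075),np.degrees(np.arctan2(z-.075,.095-u)))
```

```text
tcp [0.4865 0.0487 0.1905] psi 5.2 grip 0.104 t 80.9
-0.0974 0.20922189682865716 [-7.   9.9  8.4] 0.23459172531929315 34.90036010579335
```

Request:
{"api": "apply_moves", "payload": {
  "plan": [
    [0,-0.42,0.655,0,0,0,-1],
    [0,-0.38,0.68,0,0,0,-1],
    [0,-0.33,0.705,0,0,0,-1],
    [0,-0.28,0.73,0,0,0,-1],
    [0,-0.23,0.745,0,0,0,-1]
  ]
}}

```text
clock: 81.4
ee_pos: [0.4517, 0.0461, 0.1176]
eef_rot: [-2.111, -2.308, 0.001]
contact_force: [-7.8, 11.3, 4.0]
grip_width: 0.102
grasp_force: 33.8
```

Request:
{"api": "apply_moves", "payload": {
  "plan": [
    [0,-0.18,0.76,0,0,0,-1],
    [0,-0.13,0.77,0,0,0,-1],
    [0,-0.08,0.7,0,0,0,-1],
    [0,-0.02,0.4,0,0,0,-1],
    [0,0,0,0,0,0,-1]
  ]
}}

```text
clock: 81.9
ee_pos: [0.4428, 0.0453, 0.0633]
eef_rot: [-2.111, -2.308, 0.003]
contact_force: [-5.0, 12.4, -2.3]
grip_width: 0.102
grasp_force: 33.6
```

Run:
```python
from plate import *
s,T=st(); u=uv(s['ee_pos'])[0]; z=s['ee_pos'][2]+.0187; print(u,z,s['contact_force'].round(1),np.hypot(u-.095,z-.075),np.degrees(np.arctan2(z-.075,.095-u)))
```

```text
tcp [0.4428 0.0453 0.0633] psi 5.1 grip 0.102 t 81.9
-0.1413 0.08199963226569745 [-5.  12.4 -2.3] 0.2364036481356728 1.696708202512378
```

Push the last ~7 mm down until the stop is felt, then release with a small opening.

Request:
{"api": "apply_moves", "payload": {
  "plan": [
    [0,0,0.15,0,0,0,-1],
    [0,0,0.15,0,0,0,-1],
    [0,0,0.1,0,0,0,-1],
    [0,0,0,0,0,0,-1],
    [0,0,0,0,0,0,-1]
  ]
}}

```text
clock: 82.4
ee_pos: [0.4425, 0.0451, 0.056]
eef_rot: [-2.111, -2.307, 0.004]
contact_force: [-7.3, 11.0, -0.3]
grip_width: 0.099
grasp_force: 33.9
```

Run:
```python
from plate import *
s,T=st(); u=uv(s['ee_pos'])[0]; z=s['ee_pos'][2]+.0187; print(u,z,s['contact_force'].round(1))
```

```text
tcp [0.4425 0.0451 0.056 ] psi 5.1 grip 0.099 t 82.4
-0.1415 0.07472305291827844 [-7.3 11.  -0.3]
```

Request:
{"api": "apply_moves", "payload": {
  "plan": [
    [0,0,0.1,0,0,0,-1],
    [0,0,0.1,0,0,0,-1],
    [0,0,0.1,0,0,0,-1],
    [0,0,0,0,0,0,-1],
    [0,0,0,0,0,0,-1]
  ]
}}

```text
clock: 82.9
ee_pos: [0.4425, 0.0451, 0.0519]
eef_rot: [-2.109, -2.307, 0.007]
contact_force: [-13.5, 11.1, 13.8]
grip_width: 0.096
grasp_force: 35.3
```

Request:
{"api": "apply_moves", "payload": {
  "plan": [
    [0,0,0,0,0,0,-0.35],
    [0,0,0,0,0,0,-0.3],
    [0,0,0,0,0,0,-0.3],
    [0,0,0,0,0,0,-0.3],
    [0,0,0,0,0,0,-0.3]
  ]
}}

```text
clock: 83.4
ee_pos: [0.4481, 0.0416, 0.0531]
eef_rot: [2.118, 2.32, 0.0]
contact_force: [0.7, -0.2, -0.6]
grip_width: 0.352
grasp_force: 0.0
```

Request:
{"api": "apply_moves", "payload": {
  "plan": [
    [0,0,-0.5,0,0,0,-0.3],
    [0,0,-0.8,0,0,0,-0.3],
    [0,0,-1,0,0,0,-0.3],
    [0,0,-1,0,0,0,-0.3],
    [0,0,-1,0,0,0,-0.3]
  ]
}}

```text
clock: 83.9
ee_pos: [0.448, 0.0417, 0.1406]
eef_rot: [2.117, 2.32, 0.001]
contact_force: [1.0, 0.4, 0.1]
grip_width: 0.349
grasp_force: 0.0
```

Request:
{"api": "apply_moves", "payload": {
  "plan": [
    [0,0,-1,0,0,0,0],
    [0,0,-1,0,0,0,0],
    [0,0,-1,0,0,0,0],
    [0,0,-1,0,0,0,0],
    [0,0,0,0,0,0,0]
  ]
}}

```text
clock: 84.4
ee_pos: [0.4498, 0.0415, 0.223]
eef_rot: [2.114, 2.316, 0.007]
contact_force: [0.5, 0.2, 0.8]
grip_width: 0.502
grasp_force: 0.0
```

Run:
```python
from plate import *
s,T=st(); 
for n in('wrist','side','scene'): shot(n,n[:2]+'20.png')
a,b,w=[cv2.imread('pics/'+k+'20.png') for k in ('sc','si','wr')]
f=lambda im:cv2.resize(im,(400,300),interpolation=cv2.INTER_CUBIC)
cv2.imwrite('pics/comp20.png',np.vstack([np.hstack([f(a[150:420,200:560]),f(b[150:360,220:500])]),np.hstack([f(w),f(b[330:480,120:320])])]))
```

```text
tcp [0.4498 0.0415 0.223 ] psi 5.2 grip 0.502 t 84.4
```

View pics/comp20.png

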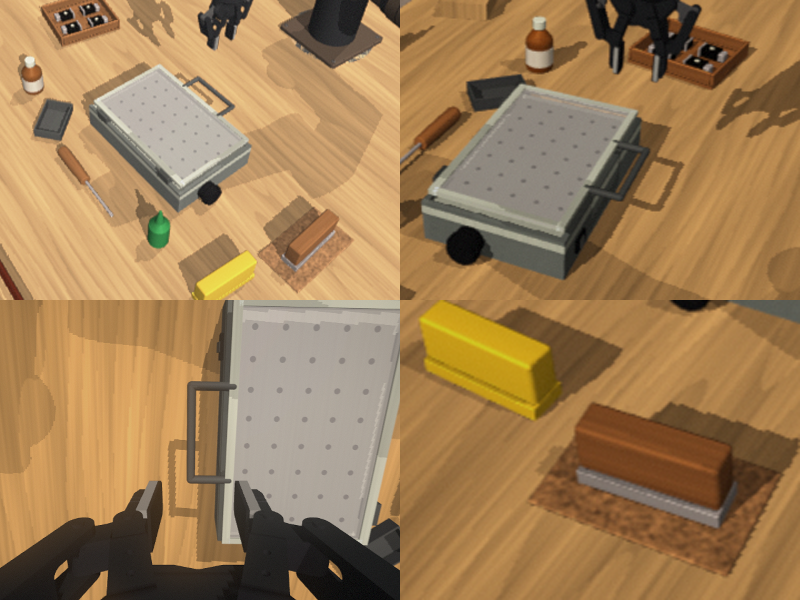

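```bash
python3 -c "
from workcell import r
print(r.job_done())"
```

```text
the job is handed in; nothing more can be done
None
```

The job is handed in at about 84 s of the 210 s; the judge returned no verdict. By the camera checks, the shield is folded flat, the four frogs are in the parts tray, the three offcuts are in the debris tray pushed home to its stop, and the scraper block stands on its pad.

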